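Lock a rack foot and snap its cover cap on

ROBOT

A 7-joint arm with a two-finger parallel gripper is mounted at the origin on the work surface. World frame = base frame: x ahead of the robot, y to its left, z up, the work surface at z = 0. Lengths are in m, angles in rad, forces in N, time in s.
With the tool pointing down it reaches from about 0.425 to 0.875 m from the base axis. Payload 4.7 kg.
Tool frame: the origin (TCP) lies at the very end of the fingers, on their centre line; the grasp point (between the pads) lies 19 mm behind it; z points along the fingers, y is the direction in which the jaws open and shut (so a half turn about z gives the same grasp; the last joint's range is limited). The gripper opens to 87 mm and grips with 3 to 60 N. Pads are 19 mm wide; open, the fingers measure 117 mm over their backs; the gripper's body (75 mm by 190 mm) begins 51 mm behind the grasp point.
Start: joints at [1.232, 0.321, -0.07, 1.45, 0.023, 1.371, -0.057], TCP at [0.225, -0.61, 0.199] pointing down, gripper open.
Joint ranges: [-2.86, 2.86], [-0.3, 2.09], [-1.38, 1.24], [0.06, 2.45], [-1.56, 4.7], [0.09, 2.05], [-2.69, 2.69]. Speed limits (rad/s): [2.57, 2.57, 3.14, 3.14, 3.14, 3.14, 3.14].

INTERFACE

Orientations are given as a unit quaternion [x, y, z, w].
In Python, from bench import bot gives the robot as it stands.
- The arm moves only by the tool drive_tool, never from a script. Its argument "motion" is a list of rows, each an object of numbers: "fingers": the opening, from 0 (shut) to 1 (fully open); "tx", "ty", "tz": the shift along the tool's x, y, z in cm; "wx", "wy", "wz": the turn, a rotation vector about the tool's x, y, z in degrees. In form: [{"fingers": .., "tx": .., "ty": .., "tz": .., "wx": .., "wy": .., "wz": ..}, ...]. A call has 1 to 8 rows; each row shifts and turns the commanded pose from where the row before left it, along the tool's axes as they then stand; what a row does not reach is not made up. A row lasts 1/12 s, in which the tool goes at most 41.7 mm and 7.16 degrees, less where a joint would pass 70% of its speed; a pose out of reach is approached as far as the arm can. A call is refused whole if a number of a shift passes 4.17 or a number of a turn 7.16, either way. A call with a gripper value outside its range is refused whole. The fingers move at their own pace and stop on an object; "grip_force" is the grip in N (left out, the last holds). Time passes only in rows, so rows that do not move let the fingers close. It gives the time, the measured TCP pose, the force and the opening at its end, in the units of the state.
- bot.get_state(): the state, without advancing time (a new reading comes with each control period).
- bot.grab_frame(name): name is "scene" or "top"; returns a dict with "color" (384x512x3 uint8, red, green, blue), "depth" (384x512 float32, m along the optical axis (not along the pixel's ray), 0 where there is no reading), "camera_matrix" (3x3 intrinsics, pixels), "camera_from_world" (4x4, takes a point from world to camera coordinates). Camera axes: x right, y down, z forward; pixel columns grow to the right and rows downward; lengths in m; the calibration is good to about 2 mm. A picture is of the moment at which its call begins.
- bot.finish_job(): hands the job in, once; it reports no verdict.
The state is a dict: "time": time; "q": joint angles; "joint_velocities": joint speeds; "joint_efforts": joint torques, N m; "eef_pos": TCP position; "tool_rot": TCP orientation; "wrist_force": force on the tool from outside, world axes, zero at the start; "moment": the same for the moment, N m; "width": finger opening in m.
Only numpy, scipy, OpenCV 4.12 (cv2) and the standard library are available. Lean on these libraries where they do the work, as an engineer would, in place of code of your own. Each camera call takes 0.05 s, during which the arm holds its last target. There are 200 camera calls.

TASK

Knock the locking pin of the red rack foot fully down into its housing with the mallet, then set the mallet back down on the bench, clear of the foot. Then press the round cover cap over the pin housing until it clicks, and keep pressing past the click until the sprung washer beneath it is squeezed down. Finish while still holding the cap with the gripper and pressing it down like that; leave the other things on the bench alone.

Things in the scene. Friction and masses are not known exactly. Their poses are not given: they have to be found in the camera images.
- housing_base (a point): Centre of the foot of the steel pin housing, on top of the rack foot's 8 mm plate, which is fixed to the bench. The housing is a round post 24 mm in diameter, 26 mm high, its top edge chamfered to 19 mm; four sprung balls stick out 3.5 mm from its side, 19.5 mm above this point. z up; the dark red plate (110 mm wide) reaches from 45 mm behind (-x) to 155 mm ahead (+x).
- pin_top (a point): Centre of the top of the locking pin's round head (15 mm in diameter, 5 mm thick), standing in the middle of the housing. Fully down, it is 31 mm above housing_base; fully up, 49 mm.
- pin (a joint): How far the locking pin is driven down, in m: 0 fully up, 0.018 fully down (head resting on the housing). It is a friction fit: about 7 N moves it, more when fast, and it stays where it is left. Up, it stops the cap from going on.
- washer (a joint): How far the sprung washer round the foot of the housing (44 mm in diameter) is squeezed, in m: 0 free, its top 6 mm above housing_base; 0.003 at its stop, its top 3 mm above. It springs back: 2 N to start, 11 N at the stop.
- mallet_head (a point): Centre of the mallet's head, a black rubber cylinder with a steel band, 48 mm in diameter, 72 mm high, axis z. The mallet (about 0.35 kg, mostly head) stands on one flat striking face, this point 36 mm above the bench, with its wooden handle level along -x of this frame: 24 mm wide, 28 mm deep, from 24 to 173 mm from here.
- mallet_grip (a point): Point on the centre line of the mallet's handle, close to the head, 48 mm from mallet_head along -x: a good place to grip it across the handle (24 mm wide), from above. Same axes as mallet_head.
- cap_center (a point): Centre (half-way up) of the round grey plastic cover cap, 40 mm in diameter, 44 mm high, closed top, open end down, standing on the bench; about 35 g; z up. Fully pressed on, this point is 25 mm above housing_base. To keep the fingers off the plate, grip it in its upper half.
- jar: Bystander: closed glass jar, 60 mm in diameter, 80 mm high; origin under its centre.
- carton: Bystander: cardboard box 70 x 100 x 50 mm; origin under its centre.
- wrench: Bystander: steel wrench lying flat between the robot's base and the rack foot; origin on its underside.
- plug: Bystander: square grey plastic tube plug 50 x 50 x 28 mm; origin under its centre.
- socket_top (a point): Centre of the open top of the square red socket for the rack's upright, 60 x 60 mm, 54 mm above the bench, on the same plate, 105 mm along +x from housing_base. Not used; keep clear of it.
- cap_mouth (a point): Centre of the cap's lower edge, 22 mm under cap_center. Inside: 32 mm bore, with a 26.6 mm lip 5 to 9 mm up; roof 39 mm up. Over the housing the lip meets the balls with this point about 19 mm above housing_base; the push rises to 8-12 N, then drops: it has clicked with this point 6 mm above housing_base, where it meets the washer. Fully pressed: 3 mm above.
Things that resemble listed ones, but are neither listed nor needed, are in the scene too. There is more than one size of the part that bears housing_base; the job needs the largest.

How it is judged:
By the outcome, as a careful person would: the job done as asked, in the order asked, and still so for the second after the job is handed in, while the arm keeps its last pose, push and grip.
It also fails if it takes over 58 s, if anything falls off the work surface, if the arm or the gripper's body presses on something with over 40 N, if the wrist force passes 120 N, or if a joint passes its speed limit or range.

## Working session

There is one attempt and no reset: what is moved stays moved. The work goes in short steps, Python scripts to look and compute and a tool call to move; the robot and the scene stay as the last step left them, time stands still between calls to the robot, and variables do not carry over. Pictures are saved under pics/ and viewed, about 8 in all and at most 12, crops included, and the job is handed in when it is done.

Besides the shell and the picture viewer there is one more tool, called after "Call:" as name(argument=value, ...) on one line, values as JSON. drive_tool: Moves the arm, as the interface text tells. Its arguments: {"type":"object","properties":{"motion":{"type":"array","items":{"type":"object","properties":{"fingers":{"type":"number"},"tx":{"type":"number"},"ty":{"type":"number"},"tz":{"type":"number"},"wx":{"type":"number"},"wy":{"type":"number"},"wz":{"type":"number"}}}},"grip_force":{"type":"number"}},"required":["motion"]}

```bash
mkdir -p pics
cat > h.py <<'E'
from bench import bot
import numpy as np, cv2
def grab(n,save=None,crop=None,s=1):
    f=bot.grab_frame(n); im=f['color'][:,:,::-1]
    if crop: a,b,c,d=crop; im=im[b:d,a:c]
    if s!=1: im=cv2.resize(im,None,fx=s,fy=s,interpolation=cv2.INTER_CUBIC)
    if save: cv2.imwrite('pics/'+save,im)
    return f
def world(f):
    K=f['camera_matrix'];T=np.linalg.inv(f['camera_from_world']);d=f['depth']
    v,u=np.mgrid[:d.shape[0],:d.shape[1]]
    p=np.stack([(u-K[0,2])*d/K[0,0],(v-K[1,2])*d/K[1,1],d],-1)
    w=p@T[:3,:3].T+T[:3,3]; w[d==0]=np.nan; return w
E
python3 - <<'E'
from h import *
s=bot.get_state(); print({k:np.round(v,3) for k,v in s.items()})
for n in ('top','scene'):
    f=grab(n,n+'1.png',s=1.56); np.savez(n+'1.npz',**f); print(n,np.round(f['camera_matrix'],1).tolist(),np.round(f['camera_from_world'],3).tolist())
E
```

```text
{'time': np.float64(0.0), 'q': array([ 1.232,  0.322, -0.07 ,  1.452,  0.023,  1.371, -0.057]), 'joint_velocities': array([ 0.002, -0.001, -0.001, -0.001, -0.   ,  0.   ,  0.001]), 'joint_efforts': array([-0.0000e+00, -4.9129e+01, -4.0400e-01, -3.1252e+01, -6.4000e-02,
        4.4000e-02,  0.0000e+00]), 'eef_pos': array([ 0.224, -0.609,  0.198]), 'tool_rot': array([ 0.984,  0.176, -0.   , -0.001]), 'wrist_force': array([-0.195, -1.074,  0.102]), 'moment': array([0.03 , 0.012, 0.117]), 'width': np.float64(0.087)}
top [[480.6, 0.0, 257.6], [0.0, 480.6, 192.4], [0.0, 0.0, 1.0]] [[-0.007, -1.0, -0.004, -0.073], [-0.982, 0.008, -0.189, 0.569], [0.189, 0.002, -0.982, 1.148], [0.0, 0.0, 0.0, 1.0]]
scene [[467.4, 0.0, 244.6], [0.0, 467.4, 187.8], [0.0, 0.0, 1.0]] [[-0.616, 0.788, 0.012, 0.416], [0.578, 0.462, -0.673, -0.262], [-0.535, -0.407, -0.74, 1.698], [0.0, 0.0, 0.0, 1.0]]
```

View pics/top1.png

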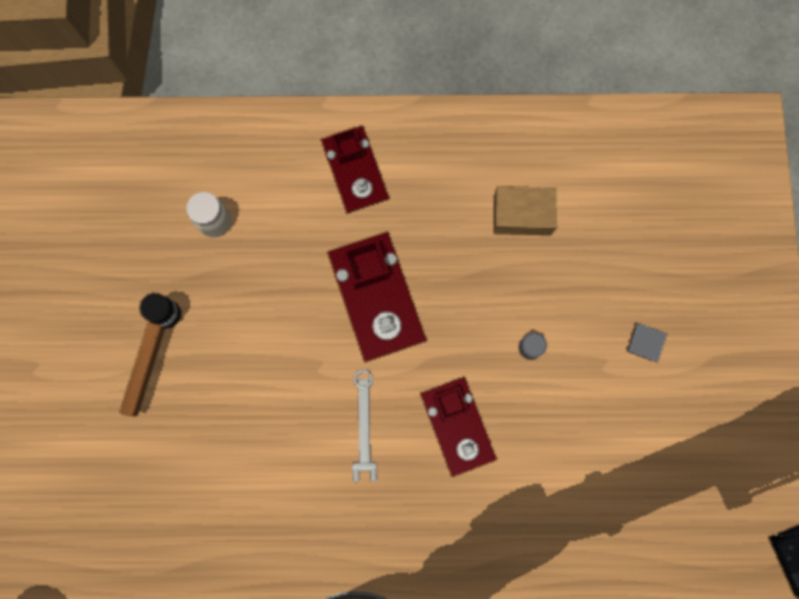

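View pics/scene1.png

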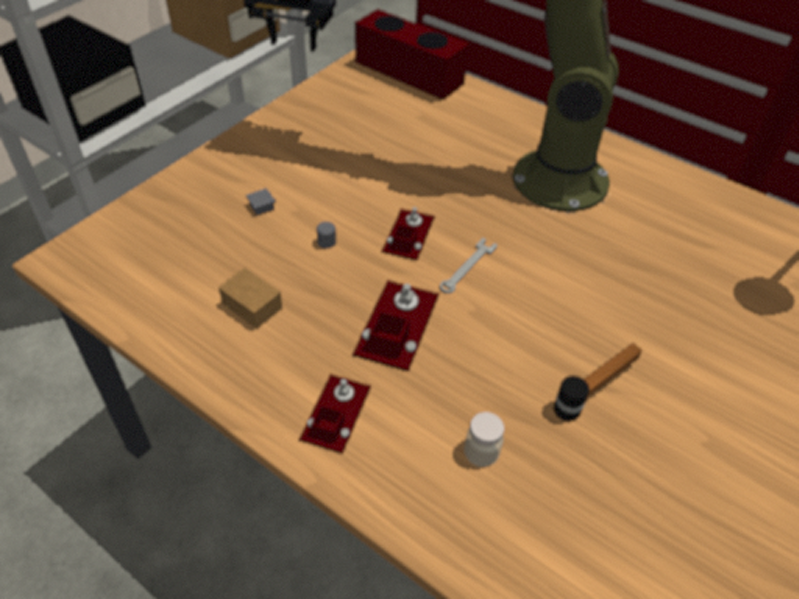

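Top view, in enlarged pixels: the largest foot is in the middle with its housing at about (387,325). The mallet head is at (158,308), with the handle running to (130,412). The cap is at (533,345), the square plug at (647,342), the wrench at (364,430). Next I measure these with depth.

```bash
cat > meas.py <<'E'
from h import *
S=1.5625
for n in ('top','scene'):
    f=dict(np.load(n+'1.npz')); w=world(f); c=f['color'].astype(int)
    Z=w[...,2]; X=w[...,0]; Y=w[...,1]
    print(n,'bench z',np.nanmedian(Z[(X>.4)&(X<.8)&(abs(Y)<.5)]).round(4))
    red=(c[...,0]>1.8*c[...,1])&(c[...,0]>50)&(c[...,2]<.6*c[...,0])&(Z>0.003)&(Z<.013)&(X>.35)&(X<.95)&(abs(Y)<.3)
    red&=c[...,1]<35
    nn,l,st,_=cv2.connectedComponentsWithStats(red.astype(np.uint8))
    for i in np.argsort(-st[1:,4])[:3]+1:
        r=cv2.minAreaRect((w[l==i][:,:2]*1000).astype(np.float32)); print('plate',st[i,4],np.round(r[0],1),np.round(r[1],1),round(r[2],1))
    def circ(tag,zlo,zhi,x0,y0,R):
        m=(Z>zlo)&(Z<zhi)&(np.hypot(X-x0,Y-y0)<R)
        if m.sum()<5: print(tag,m.sum());return
        (cc,r)=cv2.minEnclosingCircle((w[m][:,:2]*1000).astype(np.float32)); q=w[m]
        print(tag,m.sum(),np.round(cc,1),'r',round(r,1),'mean',np.round(q.mean(0)*1000,1))
    def pt(u,v): return w[int(v/S),int(u/S)]
    P={'top':dict(pin=(387,323),mal=(157,305),cap=(533,343),hend=(130,410)),'scene':dict(pin=(406,290),mal=(573,384),cap=(326,228),hend=(634,350))}[n]
    for k,v in P.items(): print(k,np.round(pt(*v)*1000,1))
    circ('pin',.050,.063,*pt(*P['pin'])[:2],.02)
    circ('mal',.064,.08,*pt(*P['mal'])[:2],.05)
    circ('cap',.038,.05,*pt(*P['cap'])[:2],.04)
    hd=(c[...,0]>c[...,2]*1.8)&(Z>.035)&(Z<.058)&(np.hypot(X-pt(*P['hend'])[0],Y-pt(*P['hend'])[1])<.2)&(Y>.2)
    r=cv2.minAreaRect((w[hd][:,:2]*1000).astype(np.float32)); print('handle',hd.sum(),r, w[hd][:,2].mean())
E
python3 meas.py
```

```text
top bench z 0.0011
plate 1531 [562.  -42.1] [142.6 103.5] 18.7
plate 664 [791.7  -3.2] [99.7 73.1] 18.9
plate 443 [ 369.6 -166.5] [63.2 72.9] 20.1
pin [534.2 -50.6  55.4]
mal [561.1 310.3  75.2]
cap [ 501.2 -284.7   45.1]
hend [399.3 351.   50.7]
pin 22 [534.6 -50.6] r 7.3 mean [534.4 -51.   53.1]
mal 303 [558.6 315.2] r 24.6 mean [557.2 314.5  72.1]
cap 203 [ 497.6 -287.9] r 20.5 mean [ 497.1 -287.2   43.6]
handle 682 ((463.6466064453125, 339.5600891113281), (25.919113159179688, 150.43736267089844), 75.81275177001953) 0.048628413069667954
scene bench z 0.0019
plate 496 [558.2 -42. ] [132.1 104.8] 17.4
plate 397 [792.1  -1.9] [99.8 73.4] 19.7
plate 249 [658.1  -8.1] [ 47.2 103.4] 18.7
pin [538.5 -53.   50. ]
mal [549.3 305.4  69.5]
cap [ 497.3 -290.3   45.6]
hend [407.5 353.9  55.2]
pin 17 [534.3 -51. ] r 7.3 mean [535.5 -51.3  54.8]
mal 248 [555.6 314.3] r 25.1 mean [558.3 314.7  72.9]
cap 92 [ 495.3 -288.1] r 22.3 mean [ 499.2 -287.3   44.4]
handle 413 ((482.0204772949219, 337.8176574707031), (42.534175872802734, 193.0981903076172), 72.05521392822266) 0.04996908134317148
```

Call:
drive_tool(motion=[{"fingers": 1, "tx": 2.9, "ty": -2.55}, {"fingers": 1, "tx": 2.9, "ty": -2.55}, {"fingers": 1, "tx": 2.9, "ty": -2.55}, {"fingers": 1, "tx": 2.9, "ty": -2.55}, {"fingers": 1, "tx": 2.9, "ty": -2.55}, {"fingers": 1, "tx": 2.9, "ty": -2.55}, {"fingers": 1, "tx": 2.9, "ty": -2.55}, {"fingers": 1, "tx": 2.9, "ty": -2.55}], grip_force=50)

```text
schema error: expected keys fingers, tx, ty, tz, wx, wy, wz
```

Call:
drive_tool(motion=[{"tx": 2.9, "ty": -2.55}, {"tx": 2.9, "ty": -2.55}, {"tx": 2.9, "ty": -2.55}, {"tx": 2.9, "ty": -2.55}, {"tx": 2.9, "ty": -2.55}, {"tx": 2.9, "ty": -2.55}, {"tx": 2.9, "ty": -2.55}, {"wz": 6.9}])

```text
schema error: expected keys fingers, tx, ty, tz, wx, wy, wz
```

Call:
drive_tool(motion=[{"wz": 6.9}, {"wz": 6.9}, {"wz": 6.9}, {"wz": 7}])

```text
schema error: expected keys fingers, tx, ty, tz, wx, wy, wz
```

```bash
cat > go.py <<'E'
# usage: go.py x y z yaw(deg of tool x): prints tool-frame shift (cm) and turn left
from h import *; import sys
from scipy.spatial.transform import Rotation as R
s=bot.get_state(); r=R.from_quat(s['tool_rot']); M=r.as_matrix()
print('t',round(float(s['time']),2),'pos',np.round(s['eef_pos']*1000,1),'yaw',np.degrees(np.arctan2(M[1,0],M[0,0])).round(2),'tool z',M[:,2].round(3),'F',np.round(s['wrist_force'],1),'M',np.round(s['moment'],2),'w',round(float(s['width'])*1000,1),'q',np.round(s['q'],2))
if len(sys.argv)>4:
    x,y,z,a=map(float,sys.argv[1:5]); a=np.radians(a)
    D=np.array([[np.cos(a),np.sin(a),0],[np.sin(a),-np.cos(a),0],[0,0,-1.]]).T
    print('shift cm',np.round(M.T@(np.array([x,y,z])-s['eef_pos'])*100,2),'turn deg',np.degrees((r.inv()*R.from_matrix(D)).as_rotvec()).round(2))
E
python3 go.py .5135 .326 .13 -14.5
```

```text
t 0.1 pos [ 224.3 -609.5  198.2] yaw 20.21 tool z [-0.001  0.002 -1.   ] F [0.3 1.5 0.7] M [-0.01  0.03  0.08] w 86.6 q [ 1.23  0.32 -0.07  1.45  0.02  1.37 -0.06]
shift cm [ 59.46 -77.78   6.95] turn deg [-0.1   0.04 34.71]
```

All seven keys are needed in every row.

Call:
drive_tool(motion=[{"fingers": 1, "tx": 2.9, "ty": -2.55, "tz": 0, "wx": 0, "wy": 0, "wz": 0}, {"fingers": 1, "tx": 2.9, "ty": -2.55, "tz": 0, "wx": 0, "wy": 0, "wz": 0}, {"fingers": 1, "tx": 2.9, "ty": -2.55, "tz": 0, "wx": 0, "wy": 0, "wz": 0}, {"fingers": 1, "tx": 2.9, "ty": -2.55, "tz": 0, "wx": 0, "wy": 0, "wz": 0}, {"fingers": 1, "tx": 2.9, "ty": -2.55, "tz": 0, "wx": 0, "wy": 0, "wz": 0}, {"fingers": 1, "tx": 2.9, "ty": -2.55, "tz": 0, "wx": 0, "wy": 0, "wz": 0}, {"fingers": 1, "tx": 2.9, "ty": -2.55, "tz": 0, "wx": 0, "wy": 0, "wz": 0}, {"fingers": 1, "tx": 2.9, "ty": -2.55, "tz": 0, "wx": 0, "wy": 0, "wz": 0}], grip_force=50)

```text
time: 0.77
eef_pos: [0.3721, -0.3365, 0.1989]
tool_rot: [0.984, 0.175, -0.0, -0.0]
wrist_force: [1.1, 0.3, 0.9]
width: 0.0873
```

Call:
drive_tool(motion=[{"fingers": 1, "tx": 2.9, "ty": -2.55, "tz": 0, "wx": 0, "wy": 0, "wz": 0}, {"fingers": 1, "tx": 2.9, "ty": -2.55, "tz": 0, "wx": 0, "wy": 0, "wz": 0}, {"fingers": 1, "tx": 2.9, "ty": -2.55, "tz": 0, "wx": 0, "wy": 0, "wz": 0}, {"fingers": 1, "tx": 2.9, "ty": -2.55, "tz": 0, "wx": 0, "wy": 0, "wz": 0}, {"fingers": 1, "tx": 2.9, "ty": -2.55, "tz": 0, "wx": 0, "wy": 0, "wz": 0}, {"fingers": 1, "tx": 2.9, "ty": -2.55, "tz": 0, "wx": 0, "wy": 0, "wz": 0}, {"fingers": 1, "tx": 2.9, "ty": -2.55, "tz": 0, "wx": 0, "wy": 0, "wz": 0}, {"fingers": 1, "tx": 0, "ty": 0, "tz": 0, "wx": 0, "wy": 0, "wz": 6.9}])

```text
time: 1.43
eef_pos: [0.5035, -0.0911, 0.1993]
tool_rot: [0.993, 0.122, 0.001, -0.002]
wrist_force: [-0.8, 1.2, 0.7]
width: 0.087
```

Call:
drive_tool(motion=[{"fingers": 1, "tx": 0, "ty": 0, "tz": 0, "wx": 0, "wy": 0, "wz": 6.9}, {"fingers": 1, "tx": 0, "ty": 0, "tz": 0, "wx": 0, "wy": 0, "wz": 6.9}, {"fingers": 1, "tx": 0, "ty": 0, "tz": 0, "wx": 0, "wy": 0, "wz": 6.9}, {"fingers": 1, "tx": 0, "ty": 0, "tz": 0, "wx": 0, "wy": 0, "wz": 7.0}])

```text
time: 1.77
eef_pos: [0.5003, -0.1005, 0.1987]
tool_rot: [0.992, -0.128, -0.0, -0.0]
wrist_force: [-0.2, -0.2, -0.1]
width: 0.0868
```

```bash
python3 go.py .5135 .326 .13 -14.5
```

```text
t 1.77 pos [ 500.3 -100.5  198.7] yaw -14.71 tool z [-0.001  0.    -1.   ] F [-0.2 -0.2 -0.1] M [ 0.01  0.01 -0.02] w 86.8 q [ 0.67  0.05 -0.53  1.78  0.03  1.32 -1.7 ]
shift cm [ -9.54 -41.59   6.87] turn deg [ 0.    0.06 -0.21]
```

Call:
drive_tool(motion=[{"fingers": 1, "tx": -0.87, "ty": -3.78, "tz": 0, "wx": 0, "wy": 0, "wz": 0}, {"fingers": 1, "tx": -0.87, "ty": -3.78, "tz": 0, "wx": 0, "wy": 0, "wz": 0}, {"fingers": 1, "tx": -0.87, "ty": -3.78, "tz": 0, "wx": 0, "wy": 0, "wz": 0}, {"fingers": 1, "tx": -0.87, "ty": -3.78, "tz": 0, "wx": 0, "wy": 0, "wz": 0}, {"fingers": 1, "tx": -0.87, "ty": -3.78, "tz": 0, "wx": 0, "wy": 0, "wz": 0}, {"fingers": 1, "tx": -0.87, "ty": -3.78, "tz": 0, "wx": 0, "wy": 0, "wz": 0}, {"fingers": 1, "tx": -0.87, "ty": -3.78, "tz": 0, "wx": 0, "wy": 0, "wz": 0}, {"fingers": 1, "tx": -0.87, "ty": -3.78, "tz": 0, "wx": 0, "wy": 0, "wz": 0}])

```text
time: 2.43
eef_pos: [0.5079, 0.2109, 0.199]
tool_rot: [0.992, -0.125, 0.0, 0.0]
wrist_force: [0.9, 0.2, 0.6]
width: 0.0874
```

Call:
drive_tool(motion=[{"fingers": 1, "tx": -0.87, "ty": -3.78, "tz": 1, "wx": 0, "wy": 0, "wz": 0}, {"fingers": 1, "tx": -0.87, "ty": -3.78, "tz": 1, "wx": 0, "wy": 0, "wz": 0}, {"fingers": 1, "tx": -0.87, "ty": -3.78, "tz": 1, "wx": 0, "wy": 0, "wz": 0}, {"fingers": 1, "tx": 0, "ty": 0, "tz": 2, "wx": 0, "wy": 0, "wz": 0}, {"fingers": 1, "tx": 0, "ty": 0, "tz": 2, "wx": 0, "wy": 0, "wz": 0}, {"fingers": 1, "tx": 0, "ty": 0, "tz": 0, "wx": 0, "wy": 0, "wz": 0}, {"fingers": 1, "tx": 0, "ty": 0, "tz": 0, "wx": 0, "wy": 0, "wz": 0}])

```text
time: 3.02
eef_pos: [0.5104, 0.3249, 0.1279]
tool_rot: [0.992, -0.125, -0.001, 0.001]
wrist_force: [1.0, 0.2, -0.6]
width: 0.0871
```

```bash
python3 go.py .5135 .326 .020 -14.5
```

```text
t 3.02 pos [510.4 324.9 127.9] yaw -14.39 tool z [-0.003 -0.002 -1.   ] F [ 1.   0.2 -0.6] M [0.03 0.04 0.04] w 87.1 q [ 0.05  0.38 -0.81  1.63  0.29  1.25 -2.64]
shift cm [ 0.3  -0.21 10.79] turn deg [0.13 0.13 0.11]
```

Call:
drive_tool(motion=[{"fingers": 1, "tx": 0, "ty": 0, "tz": 0, "wx": 0, "wy": 0, "wz": -7}, {"fingers": 1, "tx": 0, "ty": 0, "tz": 0, "wx": 0, "wy": 0, "wz": -7}, {"fingers": 1, "tx": 0, "ty": 0, "tz": 0, "wx": 0, "wy": 0, "wz": -7}, {"fingers": 1, "tx": 0, "ty": 0, "tz": 0, "wx": 0, "wy": 0, "wz": -7}, {"fingers": 1, "tx": 0, "ty": 0, "tz": 0, "wx": 0, "wy": 0, "wz": -7}, {"fingers": 1, "tx": 0, "ty": 0, "tz": 0, "wx": 0, "wy": 0, "wz": -7}, {"fingers": 1, "tx": 0, "ty": 0, "tz": 0, "wx": 0, "wy": 0, "wz": -7}, {"fingers": 1, "tx": 0, "ty": 0, "tz": 0, "wx": 0, "wy": 0, "wz": -7}])

```text
time: 3.68
eef_pos: [0.5126, 0.3252, 0.1311]
tool_rot: [0.934, 0.357, 0.001, 0.0]
wrist_force: [-0.4, -0.2, -0.5]
width: 0.0866
```

Call:
drive_tool(motion=[{"fingers": 1, "tx": 0, "ty": 0, "tz": 0, "wx": 0, "wy": 0, "wz": -7}, {"fingers": 1, "tx": 0, "ty": 0, "tz": 0, "wx": 0, "wy": 0, "wz": -7}, {"fingers": 1, "tx": 0, "ty": 0, "tz": 0, "wx": 0, "wy": 0, "wz": -7}, {"fingers": 1, "tx": 0, "ty": 0, "tz": 0, "wx": 0, "wy": 0, "wz": -7}, {"fingers": 1, "tx": 0, "ty": 0, "tz": 0, "wx": 0, "wy": 0, "wz": -7}, {"fingers": 1, "tx": 0, "ty": 0, "tz": 0, "wx": 0, "wy": 0, "wz": -7}, {"fingers": 1, "tx": 0, "ty": 0, "tz": 0, "wx": 0, "wy": 0, "wz": -7}, {"fingers": 1, "tx": 0, "ty": 0, "tz": 0, "wx": 0, "wy": 0, "wz": -7}])

```text
time: 4.35
eef_pos: [0.5127, 0.325, 0.1309]
tool_rot: [0.657, 0.754, 0.001, 0.001]
wrist_force: [0.1, 0.5, 0.4]
width: 0.0866
```

Call:
drive_tool(motion=[{"fingers": 1, "tx": 0, "ty": 0, "tz": 0, "wx": 0, "wy": 0, "wz": -7}, {"fingers": 1, "tx": 0, "ty": 0, "tz": 0, "wx": 0, "wy": 0, "wz": -7}, {"fingers": 1, "tx": 0, "ty": 0, "tz": 0, "wx": 0, "wy": 0, "wz": -7}, {"fingers": 1, "tx": 0, "ty": 0, "tz": 0, "wx": 0, "wy": 0, "wz": -7}, {"fingers": 1, "tx": 0, "ty": 0, "tz": 0, "wx": 0, "wy": 0, "wz": -7}, {"fingers": 1, "tx": 0, "ty": 0, "tz": 0, "wx": 0, "wy": 0, "wz": -7}, {"fingers": 1, "tx": 0, "ty": 0, "tz": 0, "wx": 0, "wy": 0, "wz": -7}, {"fingers": 1, "tx": 0, "ty": 0, "tz": 0, "wx": 0, "wy": 0, "wz": -7}])

```text
time: 5.02
eef_pos: [0.5127, 0.3249, 0.1307]
tool_rot: [0.227, 0.974, 0.0, 0.001]
wrist_force: [-0.3, 0.5, 0.3]
width: 0.0871
```

Call:
drive_tool(motion=[{"fingers": 1, "tx": 0, "ty": 0, "tz": 0, "wx": 0, "wy": 0, "wz": -6}, {"fingers": 1, "tx": 0, "ty": 0, "tz": 0, "wx": 0, "wy": 0, "wz": -6}, {"fingers": 1, "tx": 0, "ty": 0, "tz": 0, "wx": 0, "wy": 0, "wz": 0}, {"fingers": 1, "tx": 0, "ty": 0, "tz": 0, "wx": 0, "wy": 0, "wz": 0}])

```text
time: 5.35
eef_pos: [0.5123, 0.3252, 0.1302]
tool_rot: [0.128, 0.992, 0.0, 0.001]
wrist_force: [-0.5, -0.3, -0.2]
width: 0.0867
```

```bash
python3 go.py .5135 .326 .020 165.5
```

```text
t 5.35 pos [512.3 325.2 130.2] yaw 165.33 tool z [ 0.002  0.    -1.   ] F [-0.5 -0.3 -0.2] M [ 0.08 -0.13  0.02] w 86.7 q [ 0.35  0.65 -1.34  1.62  0.65  1.39  0.25]
shift cm [-0.07  0.1  11.02] turn deg [ 0.03  0.09 -0.17]
```

Call:
drive_tool(motion=[{"fingers": 1, "tx": -0.07, "ty": 0.1, "tz": 2.5, "wx": 0, "wy": 0, "wz": 0}, {"fingers": 1, "tx": 0, "ty": 0, "tz": 2.5, "wx": 0, "wy": 0, "wz": 0}, {"fingers": 1, "tx": 0, "ty": 0, "tz": 2.0, "wx": 0, "wy": 0, "wz": 0}, {"fingers": 1, "tx": 0, "ty": 0, "tz": 2.0, "wx": 0, "wy": 0, "wz": 0}, {"fingers": 1, "tx": 0, "ty": 0, "tz": 2.0, "wx": 0, "wy": 0, "wz": 0}, {"fingers": 1, "tx": 0, "ty": 0, "tz": 0, "wx": 0, "wy": 0, "wz": 0}, {"fingers": 1, "tx": 0, "ty": 0, "tz": 0, "wx": 0, "wy": 0, "wz": 0}])

```text
time: 5.93
eef_pos: [0.5122, 0.3259, 0.0191]
tool_rot: [0.126, 0.992, -0.001, -0.0]
wrist_force: [0.1, -0.4, 0.8]
width: 0.0869
```

```bash
python3 go.py .5135 .326 .020 165.5; python3 -c "
from h import *
grab('top','top2.png',(60,150,160,290),4)"
```

```text
t 5.93 pos [512.2 325.9  19.1] yaw 165.48 tool z [-0.001 -0.001 -1.   ] F [ 0.1 -0.4  0.8] M [ 0.06 -0.15  0.02] w 86.9 q [ 0.29  0.75 -1.23  1.72  0.75  1.23  0.18]
shift cm [-0.13  0.04 -0.09] turn deg [-0.06 -0.03 -0.02]
```

View pics/top2.png

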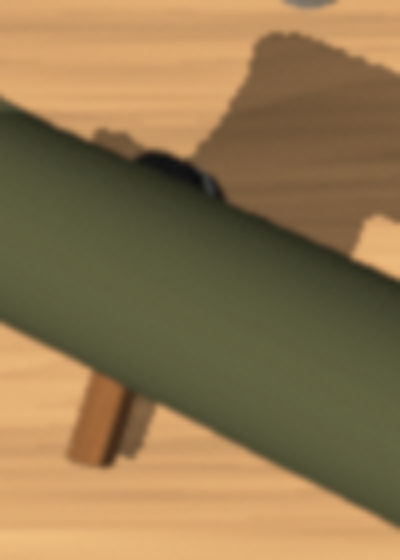

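The arm hides the grasp, but the mallet head and handle end are where I expected. Closing now.

Call:
drive_tool(motion=[{"fingers": 0, "tx": 0, "ty": 0, "tz": 0, "wx": 0, "wy": 0, "wz": 0}, {"fingers": 0, "tx": 0, "ty": 0, "tz": 0, "wx": 0, "wy": 0, "wz": 0}, {"fingers": 0, "tx": 0, "ty": 0, "tz": 0, "wx": 0, "wy": 0, "wz": 0}, {"fingers": 0, "tx": 0, "ty": 0, "tz": 0, "wx": 0, "wy": 0, "wz": 0}, {"fingers": 0, "tx": 0, "ty": 0, "tz": 0, "wx": 0, "wy": 0, "wz": 0}, {"fingers": 0, "tx": 0, "ty": 0, "tz": 0, "wx": 0, "wy": 0, "wz": 0}, {"fingers": 0, "tx": 0, "ty": 0, "tz": 0, "wx": 0, "wy": 0, "wz": 0}, {"fingers": 0, "tx": 0, "ty": 0, "tz": 0, "wx": 0, "wy": 0, "wz": 0}], grip_force=60)

```text
time: 6.65
eef_pos: [0.5121, 0.3266, 0.0191]
tool_rot: [0.125, 0.992, -0.0, -0.0]
wrist_force: [-0.6, 0.2, -0.3]
width: 0.0416
```

Call:
drive_tool(motion=[{"fingers": 0, "tx": 0, "ty": 0, "tz": -1, "wx": 0, "wy": 0, "wz": 0}, {"fingers": 0, "tx": 0, "ty": 0, "tz": -2, "wx": 0, "wy": 0, "wz": 0}, {"fingers": 0, "tx": 0, "ty": 0, "tz": -2.5, "wx": 0, "wy": 0, "wz": 0}, {"fingers": 0, "tx": 0, "ty": 0, "tz": -2.5, "wx": 0, "wy": 0, "wz": 0}, {"fingers": 0, "tx": 0, "ty": 0, "tz": -2, "wx": 0, "wy": 0, "wz": 0}, {"fingers": 0, "tx": 0, "ty": 0, "tz": -1, "wx": 0, "wy": 0, "wz": 0}, {"fingers": 0, "tx": 0, "ty": 0, "tz": 0, "wx": 0, "wy": 0, "wz": 0}])

```text
time: 7.23
eef_pos: [0.5131, 0.3279, 0.132]
tool_rot: [0.125, 0.992, 0.001, 0.002]
wrist_force: [0.3, 0.0, 0.6]
width: 0.0014
```

```bash
python3 go.py .490 -.0395 .130 165.5; python3 -c "
from h import *
f=grab('scene','scene2.png',(320,150,460,290),4); np.savez('s2.npz',**f)"
```

```text
t 7.23 pos [513.1 327.9 132. ] yaw 165.62 tool z [ 0.004  0.002 -1.   ] F [0.3 0.  0.6] M [ 0.06 -0.09 -0.04] w 1.4 q [ 0.34  0.63 -1.32  1.62  0.63  1.38  0.26]
shift cm [ -6.89 -36.16   0.12] turn deg [0.17 0.18 0.12]
```

View pics/scene2.png

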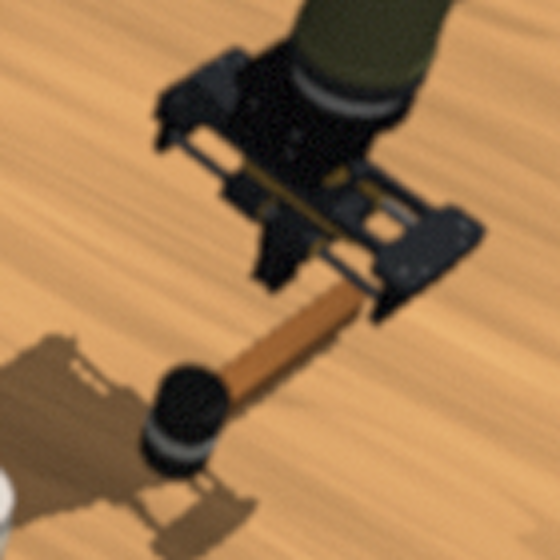

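The fingers need about 1.2 s to close, and I lifted before they had. The mallet still looks to be standing in place: head at crop (188,415), handle behind the gripper. I'll remeasure it before trying again.

Run:
```python
from h import *
for n in ('scene1.npz','s2.npz'):
    f=dict(np.load(n)); w=world(f); c=f['color'].astype(int); X,Y,Z=w[...,0],w[...,1],w[...,2]
    m=(Z>.066)&(Z<.078)&(np.hypot(X-.558,Y-.3147)<.035); print(n,m.sum(),w[m].mean(0).round(4),cv2.minEnclosingCircle((w[m][:,:2]*1000).astype(np.float32)))
    d=np.abs((X-.558)*.25+(Y-.3147)*.968)<.03; a=-(X-.558)*.968+(Y-.3147)*.25
    h=(Z>.043)&(Z<.054)&d&(a>.03)&(a<.09)&(c[...,0]>c[...,2]*1.5); q=w[h]; print('handle near head',h.sum(),q.mean(0).round(4),'lat',((q[:,0]-.558)*.25+(q[:,1]-.3147)*.968).mean().round(4))
```

```text
scene1.npz 240 [0.5578 0.3147 0.073 ] ((555.60107421875, 314.32977294921875), 25.14606285095215)
handle near head 129 [0.498  0.3314 0.0505] lat 0.0012
s2.npz 238 [0.5579 0.3151 0.0732] ((556.5239868164062, 313.9765625), 25.473936080932617)
handle near head 137 [0.4958 0.3317 0.0504] lat 0.0009
```

Call:
drive_tool(motion=[{"fingers": 1, "tx": 0, "ty": 0, "tz": 0, "wx": 0, "wy": 0, "wz": 0}, {"fingers": 1, "tx": 0, "ty": 0, "tz": 0, "wx": 0, "wy": 0, "wz": 0}, {"fingers": 1, "tx": 0, "ty": 0, "tz": 0, "wx": 0, "wy": 0, "wz": 0}, {"fingers": 1, "tx": 0, "ty": 0, "tz": 0, "wx": 0, "wy": 0, "wz": 0}, {"fingers": 1, "tx": 0, "ty": 0, "tz": 0, "wx": 0, "wy": 0, "wz": 0}, {"fingers": 1, "tx": 0, "ty": 0, "tz": 0, "wx": 0, "wy": 0, "wz": 0}, {"fingers": 1, "tx": 0, "ty": 0, "tz": 0, "wx": 0, "wy": 0, "wz": 0}, {"fingers": 1, "tx": 0, "ty": 0, "tz": 0, "wx": 0, "wy": 0, "wz": 0}])

```text
time: 7.95
eef_pos: [0.5121, 0.3266, 0.129]
tool_rot: [0.125, 0.992, -0.0, -0.0]
wrist_force: [0.4, 0.5, 0.6]
width: 0.0463
```

The mallet hasn't moved. Lower again and close, this time waiting for the fingers.

Call:
drive_tool(motion=[{"fingers": 1, "tx": 0, "ty": 0, "tz": 1.0, "wx": 0, "wy": 0, "wz": 0}, {"fingers": 1, "tx": 0, "ty": 0, "tz": 2.5, "wx": 0, "wy": 0, "wz": 0}, {"fingers": 0.6, "tx": 0, "ty": 0, "tz": 2.5, "wx": 0, "wy": 0, "wz": 0}, {"fingers": 0.6, "tx": 0, "ty": 0, "tz": 2.5, "wx": 0, "wy": 0, "wz": 0}, {"fingers": 0.6, "tx": 0, "ty": 0, "tz": 2.3, "wx": 0, "wy": 0, "wz": 0}, {"fingers": 0.6, "tx": 0, "ty": 0, "tz": 0, "wx": 0, "wy": 0, "wz": 0}, {"fingers": 0, "tx": 0, "ty": 0, "tz": 0, "wx": 0, "wy": 0, "wz": 0}, {"fingers": 0, "tx": 0, "ty": 0, "tz": 0, "wx": 0, "wy": 0, "wz": 0}])

```text
time: 8.62
eef_pos: [0.5125, 0.3273, 0.0221]
tool_rot: [0.125, 0.992, 0.001, 0.0]
wrist_force: [-0.4, 0.3, 0.1]
width: 0.0456
```

Call:
drive_tool(motion=[{"fingers": 0, "tx": 0, "ty": 0, "tz": 0, "wx": 0, "wy": 0, "wz": 0}, {"fingers": 0, "tx": 0, "ty": 0, "tz": 0, "wx": 0, "wy": 0, "wz": 0}, {"fingers": 0, "tx": 0, "ty": 0, "tz": 0, "wx": 0, "wy": 0, "wz": 0}, {"fingers": 0, "tx": 0, "ty": 0, "tz": 0, "wx": 0, "wy": 0, "wz": 0}, {"fingers": 0, "tx": 0, "ty": 0, "tz": 0, "wx": 0, "wy": 0, "wz": 0}, {"fingers": 0, "tx": 0, "ty": 0, "tz": 0, "wx": 0, "wy": 0, "wz": 0}, {"fingers": 0, "tx": 0, "ty": 0, "tz": 0, "wx": 0, "wy": 0, "wz": 0}, {"fingers": 0, "tx": 0, "ty": 0, "tz": 0, "wx": 0, "wy": 0, "wz": 0}])

```text
time: 9.28
eef_pos: [0.5122, 0.3271, 0.0218]
tool_rot: [0.125, 0.992, 0.0, 0.0]
wrist_force: [-1.4, -1.0, 5.6]
width: 0.0224
```

```bash
python3 go.py .5135 .326 .020 165.5
```

```text
t 9.28 pos [512.2 327.1  21.8] yaw 165.63 tool z [ 0.001  0.001 -1.   ] F [-1.4 -1.   5.6] M [0.18 0.01 0.  ] w 22.4 q [ 0.28  0.73 -1.21  1.72  0.73  1.22  0.2 ]
shift cm [-0.15 -0.08  0.18] turn deg [0.04 0.02 0.13]
```

Call:
drive_tool(motion=[{"fingers": 0, "tx": 0, "ty": 0, "tz": -0.7, "wx": 0, "wy": 0, "wz": 0}, {"fingers": 0, "tx": 0, "ty": 0, "tz": -1.5, "wx": 0, "wy": 0, "wz": 0}, {"fingers": 0, "tx": 0, "ty": 0, "tz": -2.2, "wx": 0, "wy": 0, "wz": 0}, {"fingers": 0, "tx": 0, "ty": 0, "tz": -2.5, "wx": 0, "wy": 0, "wz": 0}, {"fingers": 0, "tx": 0, "ty": 0, "tz": -2.4, "wx": 0, "wy": 0, "wz": 0}, {"fingers": 0, "tx": 0, "ty": 0, "tz": -2, "wx": 0, "wy": 0, "wz": 0}, {"fingers": 0, "tx": 0, "ty": 0, "tz": -1, "wx": 0, "wy": 0, "wz": 0}, {"fingers": 0, "tx": 0, "ty": 0, "tz": 0, "wx": 0, "wy": 0, "wz": 0}])

```text
time: 9.95
eef_pos: [0.513, 0.3274, 0.1467]
tool_rot: [0.125, 0.992, 0.001, 0.002]
wrist_force: [-0.0, 1.4, -3.6]
width: 0.0226
```

```bash
python3 go.py .488 -.0395 .150 165.6; python3 -c "
from h import *
f=grab('scene','scene3.png',(320,110,460,290),3.3); np.savez('s3.npz',**f)"
```

```text
t 9.95 pos [513.  327.4 146.7] yaw 165.6 tool z [ 0.003  0.002 -1.   ] F [-0.   1.4 -3.6] M [ 0.16 -0.08  0.04] w 22.6 q [ 0.34  0.61 -1.31  1.6   0.6   1.39  0.28]
shift cm [ -6.7  -36.16  -0.39] turn deg [0.13 0.16 0.  ]
```

View pics/scene3.png

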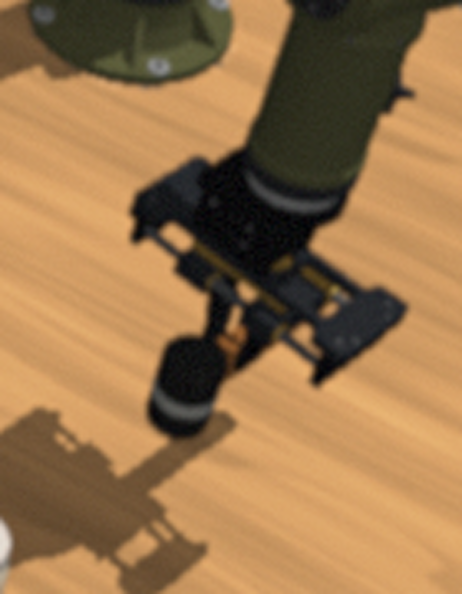

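The mallet is lifted and level, head at crop (187,385); the wrist reads −3.6 N, which matches its weight. I'll check the head's position relative to the tool, then carry it to the foot.

Run:
```python
from h import *
f=dict(np.load('s3.npz')); w=world(f); c=f['color'].astype(int); X,Y,Z=w[...,0],w[...,1],w[...,2]
m=(np.hypot(X-.558,Y-.315)<.03)&(Z>.18)&(Z<.215); q=w[m]; print(m.sum(),q.mean(0).round(4),np.percentile(q[:,2],[5,50,95]).round(4))
A=np.c_[q[:,:2],np.ones(len(q))]; print('tilt',np.linalg.lstsq(A,q[:,2],rcond=None)[0].round(3))
m2=m&(Z>.19);print(cv2.minEnclosingCircle((w[m2][:,:2]*1000).astype(np.float32)),w[m2].mean(0))
```

```text
325 [0.561  0.3155 0.1947] [0.1835 0.1965 0.1993]
tilt [-0.174 -0.027  0.301]
((556.3328857421875, 313.8682556152344), 25.25525665283203) [0.55839411 0.31502984 0.19674258]
```

Call:
drive_tool(motion=[{"fingers": 0, "tx": -0.7, "ty": -3.6, "tz": 0, "wx": 0, "wy": 0, "wz": 0}, {"fingers": 0, "tx": -0.7, "ty": -3.6, "tz": 0, "wx": 0, "wy": 0, "wz": 0}, {"fingers": 0, "tx": -0.7, "ty": -3.6, "tz": 0, "wx": 0, "wy": 0, "wz": 0}, {"fingers": 0, "tx": -0.7, "ty": -3.6, "tz": 0, "wx": 0, "wy": 0, "wz": 0}, {"fingers": 0, "tx": -0.7, "ty": -3.6, "tz": 0, "wx": 0, "wy": 0, "wz": 0}, {"fingers": 0, "tx": -0.7, "ty": -3.6, "tz": 0, "wx": 0, "wy": 0, "wz": 0}, {"fingers": 0, "tx": -0.7, "ty": -3.6, "tz": 0, "wx": 0, "wy": 0, "wz": 0}, {"fingers": 0, "tx": -0.7, "ty": -3.6, "tz": 0, "wx": 0, "wy": 0, "wz": 0}])

```text
time: 10.67
eef_pos: [0.493, 0.0313, 0.1425]
tool_rot: [0.125, 0.992, -0.001, -0.001]
wrist_force: [0.9, 0.2, -1.8]
width: 0.0227
```

Call:
drive_tool(motion=[{"fingers": 0, "tx": -0.5, "ty": -3.2, "tz": 0, "wx": 0, "wy": 0, "wz": 0}, {"fingers": 0, "tx": -0.5, "ty": -2.5, "tz": 0, "wx": 0, "wy": 0, "wz": 0}, {"fingers": 0, "tx": -0.1, "ty": -1.66, "tz": 0, "wx": 0, "wy": 0, "wz": 0}, {"fingers": 0, "tx": 0, "ty": 0, "tz": 0, "wx": 0, "wy": 0, "wz": 0}, {"fingers": 0, "tx": 0, "ty": 0, "tz": 0, "wx": 0, "wy": 0, "wz": 0}])

```text
time: 11.08
eef_pos: [0.4857, -0.0416, 0.1428]
tool_rot: [0.127, 0.992, -0.0, -0.001]
wrist_force: [1.3, 1.1, -3.2]
width: 0.0226
```

```bash
python3 go.py .488 -.0395 .150 165.6
python3 - <<'E'
from h import *
f=grab('scene','scene4.png',(190,90,340,240),4)
f2=grab('top'); np.savez('t4.npz',**f2)
w=world(f); X,Y,Z=w[...,0],w[...,1],w[...,2]
s=bot.get_state()['eef_pos']
m=(np.hypot(X-.5345,Y+.051)<.035)&(Z>s[2]+.043)&(Z<s[2]+.06); print('head scene',m.sum(),w[m].mean(0).round(4),cv2.minEnclosingCircle((w[m][:,:2]*1000).astype(np.float32)))
E
```

```text
t 11.08 pos [485.7 -41.6 142.8] yaw 165.43 tool z [-0.003  0.    -1.   ] F [ 1.3  1.1 -3.2] M [ 0.16 -0.1  -0.02] w 22.6 q [ 1.31  0.17 -1.35  1.88  0.18  1.23  1.21]
shift cm [-0.16  0.26 -0.72] turn deg [-0.02 -0.15 -0.17]
head scene 184 [ 0.5319 -0.0533  0.1926] ((528.7046508789062, -53.59720230102539), 25.718002319335938)
```

View pics/scene4.png

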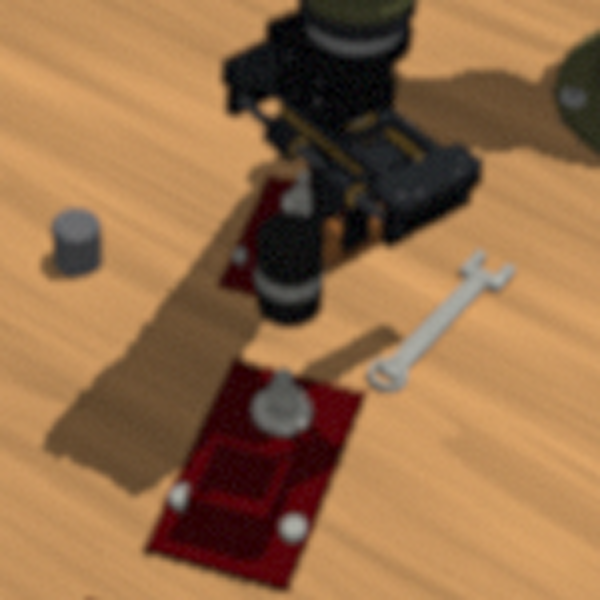

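The mallet head hangs level over the housing with the pin standing up below it, at crop (283,385). Shift about 3 mm, lower to just above the pin, then push.

Call:
drive_tool(motion=[{"fingers": 0, "tx": -0.22, "ty": 0.36, "tz": 1, "wx": 0, "wy": 0, "wz": 0}, {"fingers": 0, "tx": 0, "ty": 0, "tz": 1.5, "wx": 0, "wy": 0, "wz": 0}, {"fingers": 0, "tx": 0, "ty": 0, "tz": 1.5, "wx": 0, "wy": 0, "wz": 0}, {"fingers": 0, "tx": 0, "ty": 0, "tz": 1.2, "wx": 0, "wy": 0, "wz": 0}, {"fingers": 0, "tx": 0, "ty": 0, "tz": 0.5, "wx": 0, "wy": 0, "wz": 0}, {"fingers": 0, "tx": 0, "ty": 0, "tz": 0, "wx": 0, "wy": 0, "wz": 0}, {"fingers": 0, "tx": 0, "ty": 0, "tz": 0, "wx": 0, "wy": 0, "wz": 0}])

```text
time: 11.77
eef_pos: [0.4904, -0.0366, 0.0873]
tool_rot: [0.125, 0.992, 0.0, -0.0]
wrist_force: [0.5, 0.5, -2.9]
width: 0.0224
```

```bash
python3 go.py .4888 -.0386 .0608 165.5
```

```text
t 11.77 pos [490.4 -36.6  87.3] yaw 165.69 tool z [ 0.     0.001 -1.   ] F [ 0.5  0.5 -2.9] M [ 0.14 -0.04  0.02] w 22.4 q [ 1.18  0.28 -1.27  1.94  0.29  1.13  1.11]
shift cm [ 0.1  -0.24  2.65] turn deg [ 0.03 -0.01  0.19]
```

Call:
drive_tool(motion=[{"fingers": 0, "tx": 0.1, "ty": -0.2, "tz": 0.5, "wx": 0, "wy": 0, "wz": 0}, {"fingers": 0, "tx": 0, "ty": 0, "tz": 0.4, "wx": 0, "wy": 0, "wz": 0}, {"fingers": 0, "tx": 0, "ty": 0, "tz": 0.3, "wx": 0, "wy": 0, "wz": 0}, {"fingers": 0, "tx": 0, "ty": 0, "tz": 0.3, "wx": 0, "wy": 0, "wz": 0}, {"fingers": 0, "tx": 0, "ty": 0, "tz": 0, "wx": 0, "wy": 0, "wz": 0}])

```text
time: 12.18
eef_pos: [0.4885, -0.0393, 0.0721]
tool_rot: [0.125, 0.992, -0.0, -0.0]
wrist_force: [-3.1, -0.0, 2.2]
width: 0.0225
```

Call:
drive_tool(motion=[{"fingers": 0, "tx": 0, "ty": 0, "tz": 0.3, "wx": 0, "wy": 0, "wz": 0}, {"fingers": 0, "tx": 0, "ty": 0, "tz": 0.3, "wx": 0, "wy": 0, "wz": 0}, {"fingers": 0, "tx": 0, "ty": 0, "tz": 0.3, "wx": 0, "wy": 0, "wz": 0}, {"fingers": 0, "tx": 0, "ty": 0, "tz": 0, "wx": 0, "wy": 0, "wz": 0}, {"fingers": 0, "tx": 0, "ty": 0, "tz": 0, "wx": 0, "wy": 0, "wz": 0}])

```text
time: 12.6
eef_pos: [0.489, -0.0393, 0.063]
tool_rot: [0.125, 0.992, -0.0, 0.0]
wrist_force: [-1.9, -0.6, 0.0]
width: 0.0226
```

```bash
python3 go.py .4888 -.0386 .0608 165.5
```

```text
t 12.6 pos [489.  -39.3  63. ] yaw 165.62 tool z [ 0.001 -0.    -1.   ] F [-1.9 -0.6  0. ] M [-0.17  0.22 -0.06] w 22.6 q [ 1.14  0.31 -1.24  1.97  0.33  1.09  1.08]
shift cm [0.04 0.06 0.22] turn deg [-0.    0.03  0.12]
```

Call:
drive_tool(motion=[{"fingers": 0, "tx": 0, "ty": 0, "tz": 0.2, "wx": 0, "wy": 0, "wz": 0}, {"fingers": 0, "tx": 0, "ty": 0, "tz": 0.2, "wx": 0, "wy": 0, "wz": 0}, {"fingers": 0, "tx": 0, "ty": 0, "tz": 0, "wx": 0, "wy": 0, "wz": 0}])

```text
time: 12.85
eef_pos: [0.4878, -0.0387, 0.0593]
tool_rot: [0.125, 0.992, -0.0, -0.001]
wrist_force: [-7.2, 0.2, 11.6]
width: 0.0226
```

Call:
drive_tool(motion=[{"fingers": 0, "tx": 0, "ty": 0, "tz": 0.2, "wx": 0, "wy": 0, "wz": 0}, {"fingers": 0, "tx": 0, "ty": 0, "tz": 0, "wx": 0, "wy": 0, "wz": 0}])

```text
time: 13.02
eef_pos: [0.4867, -0.0383, 0.0579]
tool_rot: [0.125, 0.992, -0.001, -0.003]
wrist_force: [-13.4, 1.0, 21.0]
width: 0.0225
```

```bash
python3 go.py .4888 -.0386 .0608 165.5
```

```text
t 13.02 pos [486.7 -38.3  57.9] yaw 165.63 tool z [-0.006 -0.001 -1.   ] F [-13.4   1.   21. ] M [ 0.02  2.58 -0.12] w 22.5 q [ 1.13  0.32 -1.23  1.97  0.34  1.09  1.07]
shift cm [-0.21  0.02 -0.29] turn deg [-0.11 -0.3   0.13]
```

Force climbed sharply (21 N) at the expected seated height. Lift clear, move the mallet back towards +y, and check the pin.

Call:
drive_tool(motion=[{"fingers": 0, "tx": 0, "ty": 0, "tz": -0.5, "wx": 0, "wy": 0, "wz": 0}, {"fingers": 0, "tx": 0, "ty": 0, "tz": -1.5, "wx": 0, "wy": 0, "wz": 0}, {"fingers": 0, "tx": 0, "ty": 0, "tz": -2, "wx": 0, "wy": 0, "wz": 0}, {"fingers": 0, "tx": 0, "ty": 0, "tz": -2, "wx": 0, "wy": 0, "wz": 0}, {"fingers": 0, "tx": 0, "ty": 1.5, "tz": -1, "wx": 0, "wy": 0, "wz": 0}, {"fingers": 0, "tx": 0, "ty": 3, "tz": 0, "wx": 0, "wy": 0, "wz": 0}, {"fingers": 0, "tx": 0, "ty": 3.5, "tz": 0, "wx": 0, "wy": 0, "wz": 0}, {"fingers": 0, "tx": 0, "ty": 3.5, "tz": 0, "wx": 0, "wy": 0, "wz": 0}])

```text
time: 13.68
eef_pos: [0.5181, 0.0725, 0.1267]
tool_rot: [0.127, 0.992, -0.0, 0.001]
wrist_force: [0.8, 0.1, -2.9]
width: 0.0225
```

Call:
drive_tool(motion=[{"fingers": 0, "tx": 0, "ty": 3.5, "tz": 0, "wx": 0, "wy": 0, "wz": 0}, {"fingers": 0, "tx": 0, "ty": 3.5, "tz": 0, "wx": 0, "wy": 0, "wz": 0}, {"fingers": 0, "tx": 0, "ty": 3.5, "tz": 0, "wx": 0, "wy": 0, "wz": 0}, {"fingers": 0, "tx": 0, "ty": 2, "tz": 0, "wx": 0, "wy": 0, "wz": 0}, {"fingers": 0, "tx": 0, "ty": 1, "tz": 0, "wx": 0, "wy": 0, "wz": 0}, {"fingers": 0, "tx": 0, "ty": 0, "tz": 0, "wx": 0, "wy": 0, "wz": 0}])

```text
time: 14.18
eef_pos: [0.5503, 0.2076, 0.1265]
tool_rot: [0.123, 0.992, 0.002, -0.0]
wrist_force: [-0.4, 0.9, -3.7]
width: 0.0226
```

```bash
python3 go.py .52 .25 .12 165.5
python3 - <<'E'
from h import *
f=grab('scene','scene5.png',(220,90,420,260),4); np.savez('s5.npz',**f); f2=grab('top','top5.png'); np.savez('t5.npz',**f2)
for g in (f,f2):
    w=world(g); X,Y,Z=w[...,0],w[...,1],w[...,2]
    for lo,hi in ((.030,.036),(.036,.043),(.043,.049),(.049,.065)):
        m=(np.hypot(X-.5345,Y+.051)<.02)&(Z>lo)&(Z<hi); print(lo,m.sum(),w[m].mean(0).round(4) if m.any() else '')
E
```

```text
t 14.18 pos [550.3 207.6 126.5] yaw 165.92 tool z [-0.     0.004 -1.   ] F [-0.4  0.9 -3.7] M [0.11 0.01 0.02] w 22.6 q [ 0.5   0.47 -1.15  1.68  0.45  1.29  0.59]
shift cm [3.97 3.37 0.67] turn deg [ 0.22 -0.07  0.42]
0.03 28 [ 0.5357 -0.0495  0.034 ]
0.036 19 [ 0.534  -0.0516  0.0397]
0.043 0 
0.049 0 
0.03 40 [ 0.5348 -0.0487  0.0331]
0.036 34 [ 0.5327 -0.0518  0.0388]
0.043 1 [ 0.5386 -0.0453  0.044 ]
0.049 0
```

View pics/scene5.png

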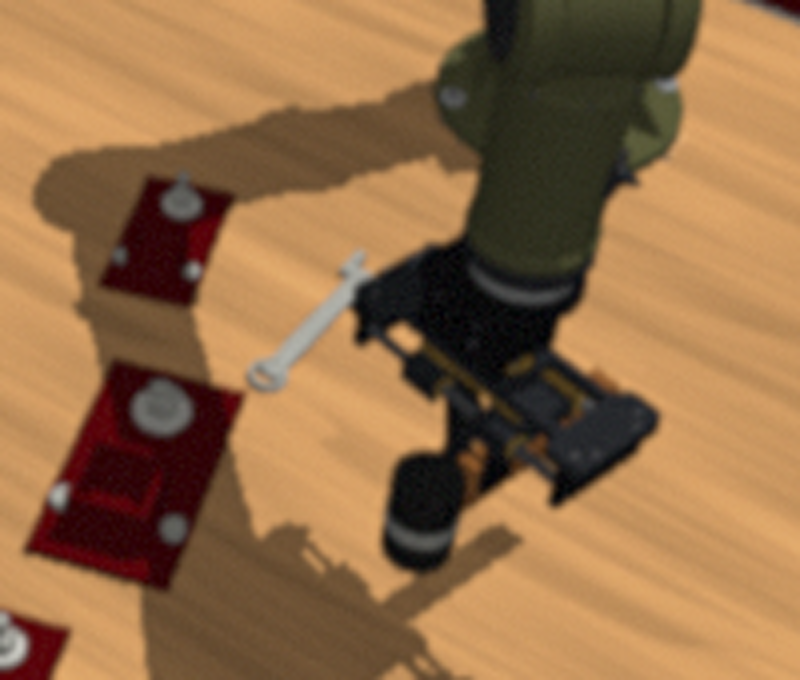

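Pin head top reads about 39 mm in both cameras, so it is fully down. Mallet still level in the gripper, with clear bench below it at crop (425,520). Setting it down here.

Call:
drive_tool(motion=[{"fingers": 0, "tx": 1.5, "ty": 0, "tz": 1, "wx": 0, "wy": 0, "wz": 0}, {"fingers": 0, "tx": 1.5, "ty": 0, "tz": 2, "wx": 0, "wy": 0, "wz": 0}, {"fingers": 0, "tx": 0, "ty": 0, "tz": 2.5, "wx": 0, "wy": 0, "wz": 0}, {"fingers": 0, "tx": 0, "ty": 0, "tz": 2.2, "wx": 0, "wy": 0, "wz": 0}, {"fingers": 0, "tx": 0, "ty": 0, "tz": 1.5, "wx": 0, "wy": 0, "wz": 0}, {"fingers": 0, "tx": 0, "ty": 0, "tz": 0.6, "wx": 0, "wy": 0, "wz": 0}, {"fingers": 0, "tx": 0, "ty": 0, "tz": 0, "wx": 0, "wy": 0, "wz": 0}, {"fingers": 0, "tx": 0, "ty": 0, "tz": 0, "wx": 0, "wy": 0, "wz": 0}])

```text
time: 14.95
eef_pos: [0.5225, 0.2103, 0.0297]
tool_rot: [0.126, 0.992, 0.0, 0.0]
wrist_force: [-0.5, 0.2, -3.3]
width: 0.0226
```

Call:
drive_tool(motion=[{"fingers": 0, "tx": 0, "ty": 0, "tz": 0.2, "wx": 0, "wy": 0, "wz": 0}, {"fingers": 0, "tx": 0, "ty": 0, "tz": 0.2, "wx": 0, "wy": 0, "wz": 0}, {"fingers": 0, "tx": 0, "ty": 0, "tz": 0.1, "wx": 0, "wy": 0, "wz": 0}, {"fingers": 0, "tx": 0, "ty": 0, "tz": 0, "wx": 0, "wy": 0, "wz": 0}])

```text
time: 15.28
eef_pos: [0.522, 0.2106, 0.0243]
tool_rot: [0.125, 0.992, -0.0, 0.0]
wrist_force: [-0.4, 0.9, -3.3]
width: 0.0227
```

```bash
python3 go.py .52 .2 .0218 165.5
```

```text
t 15.28 pos [522.  210.6  24.3] yaw 165.61 tool z [ 0. -0. -1.] F [-0.4  0.9 -3.3] M [ 0.1  -0.01  0.02] w 22.7 q [ 0.45  0.53 -1.09  1.83  0.53  1.1   0.49]
shift cm [-0.07 -1.07  0.25] turn deg [0.   0.02 0.11]
```

Call:
drive_tool(motion=[{"fingers": 0, "tx": 0, "ty": 0, "tz": 0.2, "wx": 0, "wy": 0, "wz": 0}, {"fingers": 0, "tx": 0, "ty": 0, "tz": 0.1, "wx": 0, "wy": 0, "wz": 0}, {"fingers": 0, "tx": 0, "ty": 0, "tz": 0, "wx": 0, "wy": 0, "wz": 0}])

```text
time: 15.53
eef_pos: [0.5219, 0.211, 0.022]
tool_rot: [0.125, 0.992, -0.0, 0.0]
wrist_force: [-2.7, -0.8, 4.2]
width: 0.0226
```

Bench contact (the force flipped sign). Release.

Call:
drive_tool(motion=[{"fingers": 0.7, "tx": 0, "ty": 0, "tz": 0, "wx": 0, "wy": 0, "wz": 0}, {"fingers": 0.7, "tx": 0, "ty": 0, "tz": 0, "wx": 0, "wy": 0, "wz": 0}, {"fingers": 0.7, "tx": 0, "ty": 0, "tz": 0, "wx": 0, "wy": 0, "wz": 0}, {"fingers": 0.7, "tx": 0, "ty": 0, "tz": 0, "wx": 0, "wy": 0, "wz": 0}, {"fingers": 0.7, "tx": 0, "ty": 0, "tz": 0, "wx": 0, "wy": 0, "wz": 0}, {"fingers": 0.7, "tx": 0, "ty": 0, "tz": 0, "wx": 0, "wy": 0, "wz": 0}, {"fingers": 0.7, "tx": 0, "ty": 0, "tz": 0, "wx": 0, "wy": 0, "wz": 0}, {"fingers": 0.7, "tx": 0, "ty": 0, "tz": 0, "wx": 0, "wy": 0, "wz": 0}])

```text
time: 16.2
eef_pos: [0.5218, 0.2105, 0.0211]
tool_rot: [0.125, 0.992, -0.0, -0.0]
wrist_force: [0.0, -0.4, 0.1]
width: 0.0599
```

Call:
drive_tool(motion=[{"fingers": 0.7, "tx": 0, "ty": 0, "tz": -1, "wx": 0, "wy": 0, "wz": 0}, {"fingers": 0.7, "tx": 0, "ty": 0, "tz": -2, "wx": 0, "wy": 0, "wz": 0}, {"fingers": 0.7, "tx": 0, "ty": 0, "tz": -3, "wx": 0, "wy": 0, "wz": 0}, {"fingers": 0.7, "tx": 0, "ty": 0, "tz": -3, "wx": 0, "wy": 0, "wz": 0}, {"fingers": 0.7, "tx": 0, "ty": 0, "tz": -3, "wx": 0, "wy": 0, "wz": 0}, {"fingers": 0.7, "tx": 0, "ty": 0, "tz": -2, "wx": 0, "wy": 0, "wz": 0}, {"fingers": 0.7, "tx": 0, "ty": 0, "tz": 0, "wx": 0, "wy": 0, "wz": 0}])

```text
time: 16.78
eef_pos: [0.5242, 0.2125, 0.1664]
tool_rot: [0.125, 0.992, 0.002, 0.004]
wrist_force: [0.7, 0.6, 0.3]
width: 0.0608
```

```bash
python3 go.py .4975 -.2875 .16 165.5
```

```text
t 16.78 pos [524.2 212.5 166.4] yaw 165.63 tool z [ 0.007  0.002 -1.   ] F [0.7 0.6 0.3] M [ 0.09 -0.2  -0.02] w 60.8 q [ 0.57  0.38 -1.22  1.69  0.37  1.33  0.6 ]
shift cm [ -9.82 -49.1    0.52] turn deg [0.23 0.38 0.13]
```

Call:
drive_tool(motion=[{"fingers": 0.7, "tx": 0, "ty": 0, "tz": 0, "wx": 0, "wy": 0, "wz": 7}, {"fingers": 0.7, "tx": 0, "ty": 0, "tz": 0, "wx": 0, "wy": 0, "wz": 7}, {"fingers": 0.7, "tx": 0, "ty": 0, "tz": 0, "wx": 0, "wy": 0, "wz": 7}, {"fingers": 0.7, "tx": 0, "ty": 0, "tz": 0, "wx": 0, "wy": 0, "wz": 7}, {"fingers": 0.7, "tx": 0, "ty": 0, "tz": 0, "wx": 0, "wy": 0, "wz": 7}, {"fingers": 0.7, "tx": 0, "ty": 0, "tz": 0, "wx": 0, "wy": 0, "wz": 7}, {"fingers": 0.7, "tx": 0, "ty": 0, "tz": 0, "wx": 0, "wy": 0, "wz": 7}, {"fingers": 0.7, "tx": 0, "ty": 0, "tz": 0, "wx": 0, "wy": 0, "wz": 7}])

```text
time: 17.45
eef_pos: [0.5214, 0.2106, 0.161]
tool_rot: [0.579, 0.816, -0.0, -0.0]
wrist_force: [1.1, -0.5, 0.3]
width: 0.0608
```

Call:
drive_tool(motion=[{"fingers": 0.7, "tx": 0, "ty": 0, "tz": 0, "wx": 0, "wy": 0, "wz": 7}, {"fingers": 0.7, "tx": 0, "ty": 0, "tz": 0, "wx": 0, "wy": 0, "wz": 7}, {"fingers": 0.7, "tx": 0, "ty": 0, "tz": 0, "wx": 0, "wy": 0, "wz": 7}, {"fingers": 0.7, "tx": 0, "ty": 0, "tz": 0, "wx": 0, "wy": 0, "wz": 7}, {"fingers": 0.7, "tx": 0, "ty": 0, "tz": 0, "wx": 0, "wy": 0, "wz": 7}, {"fingers": 0.7, "tx": 0, "ty": 0, "tz": 0, "wx": 0, "wy": 0, "wz": 7}, {"fingers": 0.7, "tx": 0, "ty": 0, "tz": 0, "wx": 0, "wy": 0, "wz": 7}, {"fingers": 0.7, "tx": 0, "ty": 0, "tz": 0, "wx": 0, "wy": 0, "wz": 7}])

```text
time: 18.12
eef_pos: [0.5214, 0.2106, 0.1609]
tool_rot: [0.894, 0.448, -0.0, -0.0]
wrist_force: [-0.2, -0.2, -0.8]
width: 0.0609
```

Call:
drive_tool(motion=[{"fingers": 0.7, "tx": 0, "ty": 0, "tz": 0, "wx": 0, "wy": 0, "wz": 7}, {"fingers": 0.7, "tx": 0, "ty": 0, "tz": 0, "wx": 0, "wy": 0, "wz": 7}, {"fingers": 0.7, "tx": 0, "ty": 0, "tz": 0, "wx": 0, "wy": 0, "wz": 7}, {"fingers": 0.7, "tx": 0, "ty": 0, "tz": 0, "wx": 0, "wy": 0, "wz": 7}, {"fingers": 0.7, "tx": 0, "ty": 0, "tz": 0, "wx": 0, "wy": 0, "wz": 7}, {"fingers": 0.7, "tx": 0, "ty": 0, "tz": 0, "wx": 0, "wy": 0, "wz": 0}, {"fingers": 0.7, "tx": 0, "ty": 0, "tz": 0, "wx": 0, "wy": 0, "wz": 0}])

```text
time: 18.7
eef_pos: [0.5215, 0.2106, 0.161]
tool_rot: [0.987, 0.164, -0.0, 0.0]
wrist_force: [-0.8, 0.5, -0.0]
width: 0.061
```

```bash
python3 go.py .4975 -.2875 .16 18.8
```

```text
t 18.7 pos [521.5 210.6 161. ] yaw 18.83 tool z [-0. -0. -1.] F [-0.8  0.5 -0. ] M [-0.04 -0.03  0.05] w 61.0 q [ 0.25  0.23 -0.78  1.7   0.17  1.28 -1.81]
shift cm [-18.35  46.37   0.12] turn deg [0.01 0.02 0.03]
```

Call:
drive_tool(motion=[{"fingers": 0.7, "tx": -1.4, "ty": 3.55, "tz": 0, "wx": 0, "wy": 0, "wz": 0}, {"fingers": 0.7, "tx": -1.4, "ty": 3.55, "tz": 0, "wx": 0, "wy": 0, "wz": 0}, {"fingers": 0.7, "tx": -1.4, "ty": 3.55, "tz": 0, "wx": 0, "wy": 0, "wz": 0}, {"fingers": 0.7, "tx": -1.4, "ty": 3.55, "tz": 0, "wx": 0, "wy": 0, "wz": 0}, {"fingers": 0.7, "tx": -1.4, "ty": 3.55, "tz": 0, "wx": 0, "wy": 0, "wz": 0}, {"fingers": 0.7, "tx": -1.4, "ty": 3.55, "tz": 0, "wx": 0, "wy": 0, "wz": 0}, {"fingers": 0.7, "tx": -1.4, "ty": 3.55, "tz": 0, "wx": 0, "wy": 0, "wz": 0}, {"fingers": 0.7, "tx": -1.4, "ty": 3.55, "tz": 0, "wx": 0, "wy": 0, "wz": 0}])

```text
time: 19.37
eef_pos: [0.5058, -0.0961, 0.1613]
tool_rot: [0.987, 0.164, 0.0, 0.0]
wrist_force: [-0.0, -0.9, 0.1]
width: 0.0607
```

Call:
drive_tool(motion=[{"fingers": 0.7, "tx": -1.4, "ty": 3.55, "tz": 0, "wx": 0, "wy": 0, "wz": 0}, {"fingers": 0.7, "tx": -1.4, "ty": 3.55, "tz": 0, "wx": 0, "wy": 0, "wz": 0}, {"fingers": 0.7, "tx": -1.4, "ty": 3.55, "tz": 1, "wx": 0, "wy": 0, "wz": 0}, {"fingers": 0.7, "tx": -1.4, "ty": 3.55, "tz": 2, "wx": 0, "wy": 0, "wz": 0}, {"fingers": 0.7, "tx": -1.5, "ty": 3.7, "tz": 1, "wx": 0, "wy": 0, "wz": 0}, {"fingers": 0.7, "tx": 0, "ty": 0, "tz": 2, "wx": 0, "wy": 0, "wz": 0}, {"fingers": 0.7, "tx": 0, "ty": 0, "tz": 0, "wx": 0, "wy": 0, "wz": 0}, {"fingers": 0.7, "tx": 0, "ty": 0, "tz": 0, "wx": 0, "wy": 0, "wz": 0}])

```text
time: 20.03
eef_pos: [0.4954, -0.2845, 0.1007]
tool_rot: [0.987, 0.163, -0.001, -0.001]
wrist_force: [0.6, 0.4, 0.0]
width: 0.0611
```

```bash
python3 go.py .4975 -.2875 .015 18.8;  python3 - <<'E'
from h import *
f=grab('scene','scene6.png',(130,70,410,290),2.8); np.savez('s6.npz',**f)
w=world(f); X,Y,Z=w[...,0],w[...,1],w[...,2]
m=(np.hypot(X-.4975,Y+.2875)<.04)&(Z>.038)&(Z<.05); print('cap',m.sum(),w[m].mean(0).round(4))
m=(np.hypot(X-.568,Y-.198)<.04)&(Z>.066)&(Z<.08); print('mallet',m.sum(),w[m].mean(0).round(4))
E
```

```text
t 20.03 pos [ 495.4 -284.5  100.7] yaw 18.73 tool z [-0.002  0.003 -1.   ] F [0.6 0.4 0. ] M [0.02 0.01 0.  ] w 61.1 q [ 0.84  0.25 -0.41  1.76  0.11  1.16 -0.85]
shift cm [0.11 0.38 8.57] turn deg [-0.18  0.07 -0.07]
cap 92 [ 0.4996 -0.2872  0.0446]
mallet 219 [0.5672 0.1988 0.0737]
```

View pics/scene6.png

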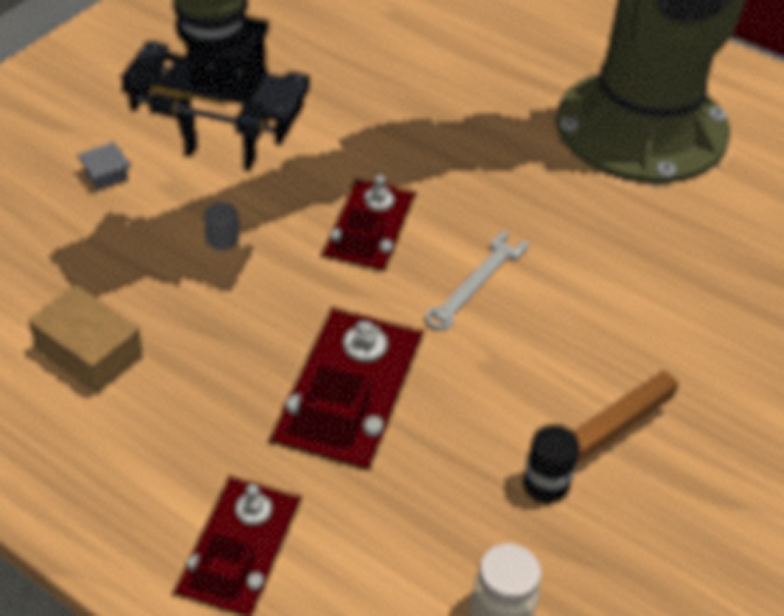

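Pin flush on the largest foot, mallet standing on the bench well clear at (550,465), cap under the gripper at (222,226). Lower onto the cap.

Call:
drive_tool(motion=[{"fingers": 0.7, "tx": 0.1, "ty": 0.3, "tz": 2, "wx": 0, "wy": 0, "wz": 0}, {"fingers": 0.7, "tx": 0, "ty": 0, "tz": 2.5, "wx": 0, "wy": 0, "wz": 0}, {"fingers": 0.7, "tx": 0, "ty": 0, "tz": 2, "wx": 0, "wy": 0, "wz": 0}, {"fingers": 0.7, "tx": 0, "ty": 0, "tz": 1.5, "wx": 0, "wy": 0, "wz": 0}, {"fingers": 0.7, "tx": 0, "ty": 0, "tz": 0.5, "wx": 0, "wy": 0, "wz": 0}, {"fingers": 0.7, "tx": 0, "ty": 0, "tz": 0, "wx": 0, "wy": 0, "wz": 0}, {"fingers": 0.7, "tx": 0, "ty": 0, "tz": 0, "wx": 0, "wy": 0, "wz": 0}])

```text
time: 20.67
eef_pos: [0.4995, -0.2874, 0.0183]
tool_rot: [0.987, 0.163, 0.001, 0.001]
wrist_force: [-0.5, -0.2, 1.2]
width: 0.061
```

```bash
python3 go.py .4975 -.2875 .016 18.8
```

```text
t 20.67 pos [ 499.5 -287.4   18.3] yaw 18.73 tool z [ 0.002 -0.001 -1.   ] F [-0.5 -0.2  1.2] M [-0.02 -0.03  0.  ] w 61.0 q [ 0.82  0.35 -0.4   1.82  0.16  1.   -0.89]
shift cm [-0.19 -0.06  0.23] turn deg [ 0.09 -0.09 -0.07]
```

Call:
drive_tool(motion=[{"fingers": 0.6, "tx": -0.15, "ty": 0, "tz": 0.2, "wx": 0, "wy": 0, "wz": 0}, {"fingers": 0.3, "tx": 0, "ty": 0, "tz": 0, "wx": 0, "wy": 0, "wz": 0}, {"fingers": 0, "tx": 0, "ty": 0, "tz": 0, "wx": 0, "wy": 0, "wz": 0}, {"fingers": 0, "tx": 0, "ty": 0, "tz": 0, "wx": 0, "wy": 0, "wz": 0}, {"fingers": 0, "tx": 0, "ty": 0, "tz": 0, "wx": 0, "wy": 0, "wz": 0}, {"fingers": 0, "tx": 0, "ty": 0, "tz": 0, "wx": 0, "wy": 0, "wz": 0}, {"fingers": 0, "tx": 0, "ty": 0, "tz": 0, "wx": 0, "wy": 0, "wz": 0}, {"fingers": 0, "tx": 0, "ty": 0, "tz": 0, "wx": 0, "wy": 0, "wz": 0}], grip_force=50)

```text
time: 21.33
eef_pos: [0.4971, -0.2887, 0.0154]
tool_rot: [0.987, 0.162, 0.0, 0.0]
wrist_force: [-0.6, 0.5, 4.9]
width: 0.0374
```

```bash
python3 go.py .4975 -.2875 .016 18.8
```

```text
t 21.33 pos [ 497.1 -288.7   15.4] yaw 18.61 tool z [ 0.001 -0.001 -1.   ] F [-0.6  0.5  4.9] M [0.05 0.19 0.01] w 37.4 q [ 0.82  0.35 -0.4   1.83  0.16  0.99 -0.89]
shift cm [ 0.08 -0.1  -0.06] turn deg [ 0.05 -0.02 -0.19]
```

Call:
drive_tool(motion=[{"fingers": 0, "tx": 0, "ty": 0, "tz": -0.7, "wx": 0, "wy": 0, "wz": 0}, {"fingers": 0, "tx": 0, "ty": 0, "tz": -1.5, "wx": 0, "wy": 0, "wz": 0}, {"fingers": 0, "tx": 0, "ty": 0, "tz": -2.5, "wx": 0, "wy": 0, "wz": 0}, {"fingers": 0, "tx": 0, "ty": 0, "tz": -2.5, "wx": 0, "wy": 0, "wz": 0}, {"fingers": 0, "tx": 0, "ty": 0, "tz": -1, "wx": 0, "wy": 0, "wz": 0}, {"fingers": 0, "tx": 0, "ty": 0, "tz": 0, "wx": 0, "wy": 0, "wz": 0}])

```text
time: 21.83
eef_pos: [0.4986, -0.2893, 0.0996]
tool_rot: [0.987, 0.162, 0.002, 0.002]
wrist_force: [1.3, -0.5, -0.6]
width: 0.0373
```

```bash
python3 go.py .5345 -.051 .10 18.6
python3 - <<'E'
from h import *
f=dict(np.load('s6.npz')); g=dict(np.load('t4.npz')); g=dict(np.load('top1.npz'))
for n,f in (('s6',f),('top1',g),('scene1',dict(np.load('scene1.npz')))):
    w=world(f); X,Y,Z=w[...,0],w[...,1],w[...,2]; c=f['color'].astype(int)
    m=(np.hypot(X-.5345,Y+.051)<.028)&(c.min(-1)>70)&(Z>.008); 
    print(n,'steel',m.sum(),[cv2.minEnclosingCircle((w[k][:,:2]*1000).astype(np.float32)) for k in (m&(Z<.019),m&(Z>.028)&(Z<.042))],[w[k].mean(0).round(4) for k in (m&(Z<.019),m&(Z>.028)&(Z<.042))])
E
```

```text
t 21.83 pos [ 498.6 -289.3   99.6] yaw 18.62 tool z [ 0.004 -0.003 -1.   ] F [ 1.3 -0.5 -0.6] M [ 0.03 -0.05  0.  ] w 37.3 q [ 0.84  0.26 -0.41  1.76  0.11  1.15 -0.85]
shift cm [ 11.01 -21.44  -0.09] turn deg [ 0.24 -0.19  0.02]
s6 steel 163 [((531.8626098632812, -52.696205139160156), 25.112241744995117), ((532.974609375, -52.51911926269531), 14.709564208984375)] [array([ 0.5377, -0.0476,  0.0144]), array([ 0.5356, -0.0496,  0.0348])]
top1 steel 246 [((535.168701171875, -50.67490005493164), 24.020111083984375), ((533.7011108398438, -49.55723190307617), 14.435348510742188)] [array([ 0.5337, -0.0511,  0.0139]), array([ 0.5329, -0.05  ,  0.033 ])]
scene1 steel 174 [((532.4754028320312, -51.9281005859375), 24.759536743164062), ((534.2620239257812, -50.89432144165039), 14.112312316894531)] [array([ 0.5385, -0.0478,  0.0146]), array([ 0.5362, -0.0497,  0.0342])]
```

Call:
drive_tool(motion=[{"fingers": 0, "tx": 0.8, "ty": -1.6, "tz": 0, "wx": 0, "wy": 0, "wz": 0}, {"fingers": 0, "tx": 1.6, "ty": -3.2, "tz": 0, "wx": 0, "wy": 0, "wz": 0}, {"fingers": 0, "tx": 1.8, "ty": -3.5, "tz": 0, "wx": 0, "wy": 0, "wz": 0}, {"fingers": 0, "tx": 1.8, "ty": -3.5, "tz": 0, "wx": 0, "wy": 0, "wz": 0}, {"fingers": 0, "tx": 1.8, "ty": -3.5, "tz": 0, "wx": 0, "wy": 0, "wz": 0}, {"fingers": 0, "tx": 1.6, "ty": -3.2, "tz": 0, "wx": 0, "wy": 0, "wz": 0}, {"fingers": 0, "tx": 1.0, "ty": -2, "tz": 0, "wx": 0, "wy": 0, "wz": 0}, {"fingers": 0, "tx": 0.5, "ty": -0.95, "tz": 0, "wx": 0, "wy": 0, "wz": 0}])

```text
time: 22.5
eef_pos: [0.5307, -0.0455, 0.0954]
tool_rot: [0.986, 0.165, -0.001, -0.001]
wrist_force: [-0.2, 0.6, -0.7]
width: 0.0379
```

Call:
drive_tool(motion=[{"fingers": 0, "tx": 0, "ty": 0, "tz": 1.0, "wx": 0, "wy": 0, "wz": 0}, {"fingers": 0, "tx": 0, "ty": 0, "tz": 1.0, "wx": 0, "wy": 0, "wz": 0}, {"fingers": 0, "tx": 0, "ty": 0, "tz": 0, "wx": 0, "wy": 0, "wz": 0}, {"fingers": 0, "tx": 0, "ty": 0, "tz": 0, "wx": 0, "wy": 0, "wz": 0}])

```text
time: 22.83
eef_pos: [0.53, -0.0528, 0.0749]
tool_rot: [0.987, 0.16, -0.002, -0.0]
wrist_force: [0.2, -0.3, -0.2]
width: 0.0377
```

```bash
python3 go.py .5337 -.0512 .060 18.6
python3 - <<'E'
from h import *
f=grab('scene','scene7.png',(190,90,330,250),3.7); np.savez('s7.npz',**f)
w=world(f); X,Y,Z=w[...,0],w[...,1],w[...,2]; c=f['color'].astype(int)
z=bot.get_state()['eef_pos'][2]
m=(np.hypot(X-.5345,Y+.051)<.035)&(Z>z+.02)&(Z<z+.034); print(m.sum(),w[m].mean(0).round(4))
E
```

```text
t 22.83 pos [530.  -52.8  74.9] yaw 18.41 tool z [-0.003 -0.    -1.   ] F [ 0.2 -0.3 -0.2] M [-0.04 -0.03 -0.02] w 37.7 q [ 0.56  0.22 -0.57  1.87  0.13  1.09 -1.31]
shift cm [ 0.41 -0.04  1.49] turn deg [-0.06  0.19 -0.19]
139 [ 0.5337 -0.0522  0.104 ]
```

View pics/scene7.png

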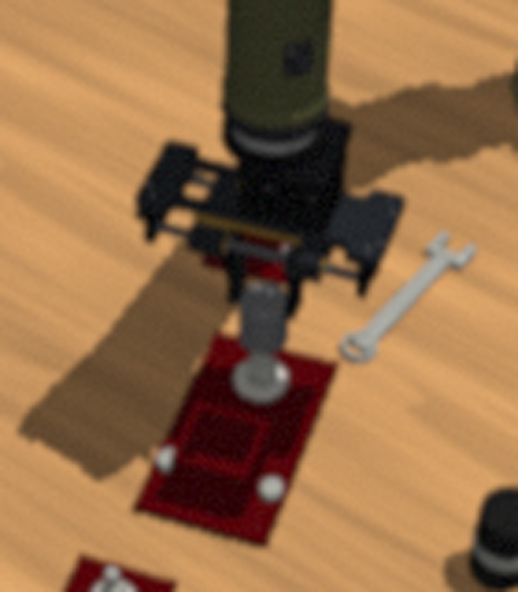

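The cap hangs upright over the housing at crop (262,315). Small xy correction, then lower.

Call:
drive_tool(motion=[{"fingers": 0, "tx": 0.35, "ty": -0.03, "tz": 0.5, "wx": 0, "wy": 0.1, "wz": 0}, {"fingers": 0, "tx": 0, "ty": 0, "tz": 0.7, "wx": 0, "wy": 0, "wz": 0}, {"fingers": 0, "tx": 0, "ty": 0, "tz": 0.4, "wx": 0, "wy": 0, "wz": 0}, {"fingers": 0, "tx": 0, "ty": 0, "tz": 0, "wx": 0, "wy": 0, "wz": 0}, {"fingers": 0, "tx": 0, "ty": 0, "tz": 0, "wx": 0, "wy": 0, "wz": 0}], grip_force=60)

```text
time: 23.3
eef_pos: [0.5344, -0.0489, 0.0603]
tool_rot: [0.987, 0.162, 0.0, -0.0]
wrist_force: [0.1, 0.7, -1.1]
width: 0.0372
```

```bash
python3 go.py .5334 -.0512 .045 18.6
```

```text
t 23.3 pos [534.4 -48.9  60.3] yaw 18.62 tool z [ 0.001  0.001 -1.   ] F [ 0.1  0.7 -1.1] M [ 0.02  0.02 -0.01] w 37.2 q [ 0.55  0.24 -0.57  1.88  0.15  1.06 -1.32]
shift cm [-0.17  0.19  1.53] turn deg [-0.03 -0.05  0.02]
```

Call:
drive_tool(motion=[{"fingers": 0, "tx": -0.12, "ty": 0.15, "tz": 0, "wx": 0, "wy": 0, "wz": 0}, {"fingers": 0, "tx": 0, "ty": 0, "tz": 0.3, "wx": 0, "wy": 0, "wz": 0}, {"fingers": 0, "tx": 0, "ty": 0, "tz": 0.4, "wx": 0, "wy": 0, "wz": 0}, {"fingers": 0, "tx": 0, "ty": 0, "tz": 0.4, "wx": 0, "wy": 0, "wz": 0}, {"fingers": 0, "tx": 0, "ty": 0, "tz": 0.3, "wx": 0, "wy": 0, "wz": 0}, {"fingers": 0, "tx": 0, "ty": 0, "tz": 0, "wx": 0, "wy": 0, "wz": 0}])

```text
time: 23.8
eef_pos: [0.5335, -0.0506, 0.0459]
tool_rot: [0.987, 0.162, 0.0, -0.0]
wrist_force: [0.1, 0.1, -0.7]
width: 0.0371
```

```bash
python3 go.py .5334 -.0512 .0424 18.6
```

```text
t 23.8 pos [533.5 -50.6  45.9] yaw 18.62 tool z [ 0.     0.001 -1.   ] F [ 0.1  0.1 -0.7] M [-0.03  0.04 -0.03] w 37.1 q [ 0.55  0.26 -0.56  1.89  0.16  1.03 -1.33]
shift cm [-0.02  0.05  0.35] turn deg [-0.04 -0.02  0.02]
```

Free so far: the mouth is past the pin head without contact. Now press.

Call:
drive_tool(motion=[{"fingers": 0, "tx": 0, "ty": 0, "tz": 0.3, "wx": 0, "wy": 0, "wz": 0}, {"fingers": 0, "tx": 0, "ty": 0, "tz": 0.2, "wx": 0, "wy": 0, "wz": 0}, {"fingers": 0, "tx": 0, "ty": 0, "tz": 0.2, "wx": 0, "wy": 0, "wz": 0}])

```text
time: 24.05
eef_pos: [0.5353, -0.0503, 0.0411]
tool_rot: [0.987, 0.162, 0.002, 0.0]
wrist_force: [-1.7, 1.7, 12.7]
width: 0.0375
```

Call:
drive_tool(motion=[{"fingers": 0, "tx": 0, "ty": 0, "tz": 0.2, "wx": 0, "wy": 0, "wz": 0}, {"fingers": 0, "tx": 0, "ty": 0, "tz": 0.2, "wx": 0, "wy": 0, "wz": 0}])

```text
time: 24.22
eef_pos: [0.5363, -0.05, 0.0383]
tool_rot: [0.987, 0.162, 0.003, 0.0]
wrist_force: [-2.4, 1.3, 12.8]
width: 0.0374
```

Call:
drive_tool(motion=[{"fingers": 0, "tx": 0, "ty": 0, "tz": 0.2, "wx": 0, "wy": 0, "wz": 0}, {"fingers": 0, "tx": 0, "ty": 0, "tz": 0.2, "wx": 0, "wy": 0, "wz": 0}])

```text
time: 24.38
eef_pos: [0.5345, -0.0506, 0.0324]
tool_rot: [0.987, 0.162, 0.001, 0.0]
wrist_force: [-1.2, 0.2, -1.5]
width: 0.0371
```

```bash
python3 go.py .5334 -.0512 .0264 18.6
```

```text
t 24.38 pos [534.5 -50.6  32.4] yaw 18.64 tool z [ 0.002  0.    -1.   ] F [-1.2  0.2 -1.5] M [-0.05  0.35  0.01] w 37.1 q [ 0.54  0.28 -0.56  1.9   0.17  1.01 -1.34]
shift cm [-0.12  0.02  0.6 ] turn deg [ 0.04 -0.12  0.04]
```

The push peaked at about 13 N and then dropped as it clicked. Carry on down onto the washer.

Call:
drive_tool(motion=[{"fingers": 0, "tx": 0, "ty": 0, "tz": 0.2, "wx": 0, "wy": 0, "wz": 0}, {"fingers": 0, "tx": 0, "ty": 0, "tz": 0.2, "wx": 0, "wy": 0, "wz": 0}, {"fingers": 0, "tx": 0, "ty": 0, "tz": 0.1, "wx": 0, "wy": 0, "wz": 0}, {"fingers": 0, "tx": 0, "ty": 0, "tz": 0, "wx": 0, "wy": 0, "wz": 0}])

```text
time: 24.72
eef_pos: [0.5342, -0.0509, 0.0272]
tool_rot: [0.987, 0.162, 0.001, 0.0]
wrist_force: [-3.7, 0.5, 7.7]
width: 0.0377
```

Call:
drive_tool(motion=[{"fingers": 0, "tx": 0, "ty": 0, "tz": 0.2, "wx": 0, "wy": 0, "wz": 0}, {"fingers": 0, "tx": 0, "ty": 0, "tz": 0, "wx": 0, "wy": 0, "wz": 0}])

```text
time: 24.88
eef_pos: [0.5344, -0.0508, 0.0263]
tool_rot: [0.987, 0.162, 0.001, 0.0]
wrist_force: [-5.1, 0.3, 12.9]
width: 0.0376
```

```bash
python3 go.py .5334 -.0512 .0264 18.6
```

```text
t 24.88 pos [534.4 -50.8  26.3] yaw 18.6 tool z [ 0.001 -0.    -1.   ] F [-5.1  0.3 12.9] M [0.04 1.25 0.03] w 37.6 q [ 0.54  0.29 -0.56  1.91  0.18  1.   -1.34]
shift cm [-0.1   0.01 -0.01] turn deg [ 0.04 -0.07  0.  ]
```

At the expected full-press height with 13 N. Add some margin, then let it settle.

Call:
drive_tool(motion=[{"fingers": 0, "tx": 0, "ty": 0, "tz": 0.2, "wx": 0, "wy": 0, "wz": 0}, {"fingers": 0, "tx": 0, "ty": 0, "tz": 0, "wx": 0, "wy": 0, "wz": 0}, {"fingers": 0, "tx": 0, "ty": 0, "tz": 0, "wx": 0, "wy": 0, "wz": 0}, {"fingers": 0, "tx": 0, "ty": 0, "tz": 0, "wx": 0, "wy": 0, "wz": 0}])

```text
time: 25.22
eef_pos: [0.5346, -0.0508, 0.026]
tool_rot: [0.987, 0.162, 0.001, 0.001]
wrist_force: [-9.7, 0.2, 25.2]
width: 0.0371
```

```bash
python3 go.py .5334 -.0512 .0264 18.6
python3 - <<'E'
from h import *
f=grab('scene','scene8.png',(190,90,330,250),3.7); g=grab('top')
for f in (f,g):
    w=world(f); X,Y,Z=w[...,0],w[...,1],w[...,2]
    m=(np.hypot(X-.5345,Y+.051)<.017)&(Z>.04)&(Z<.075); print(m.sum(),np.percentile(w[m][:,2],[50,80,95]).round(4) if m.any() else '')
E
python3 go.py
```

```text
t 25.22 pos [534.6 -50.8  26. ] yaw 18.6 tool z [ 0.002 -0.001 -1.   ] F [-9.7  0.2 25.2] M [ 0.21  2.25 -0.  ] w 37.1 q [ 0.54  0.29 -0.56  1.91  0.18  1.   -1.34]
shift cm [-0.13 -0.   -0.04] turn deg [ 0.09 -0.07  0.  ]
87 [0.0558 0.0578 0.0592]
0 
t 25.32 pos [534.6 -50.8  26. ] yaw 18.6 tool z [ 0.002 -0.001 -1.   ] F [-9.8  1.3 25.7] M [0.22 2.28 0.02] w 37.1 q [ 0.54  0.29 -0.56  1.91  0.18  1.   -1.34]
```

View pics/scene8.png

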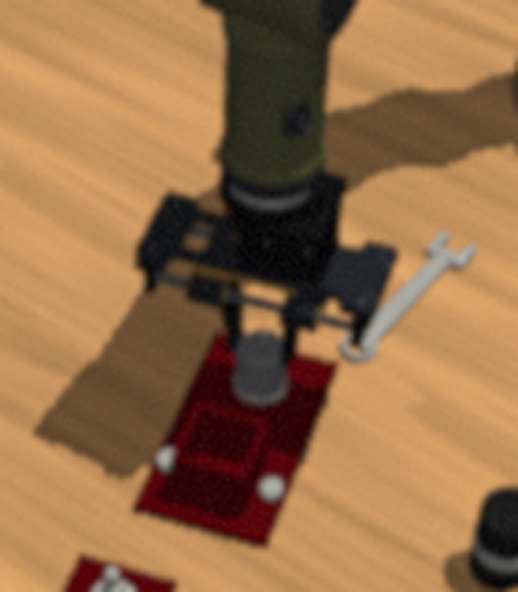

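The cap is seated upright on the housing at crop (262,370), with no washer showing around it. The last 2 mm of command gave +12 N and only 0.3 mm of travel, so the washer is on its stop. Handing in.

```bash
python3 -c "
from bench import bot
print(bot.finish_job()); print(bot.get_state()['wrist_force'])"
```

```text
the job is handed in; nothing more can be done
None
the job is handed in; nothing more can be done
```

The job is handed in at about 25.3 s of the 58 s allowed, with the gripper still holding the cap and pressing it down.

- **Pin:** I pushed the pin down with the mallet until the force rose to 21 N. Both cameras then put the pin head about 39 mm above the bench, which is its fully-down height.
- **Mallet:** It stands upright on the bench with its head near (0.567, 0.199), well clear of the foot.
- **Cap:** The push peaked at about 13 N and then dropped, which was the click. I kept pressing to a tool height of 26.0 mm, against 26.4 mm calculated for fully pressed. The last 2 mm of command moved it only 0.3 mm while the force rose from 13 to 25 N, so the washer is on its stop.

**Retried:** My first grasp of the mallet lifted before the fingers had closed. I measured it again, found it had not moved, and picked it up on the second try.

**Checks that failed or were off:**
- The top camera's view of the cap was blocked at the end, so the cap's top height comes from the scene camera only. It read about 56 to 58 mm (55 expected, and this camera reads 1 to 2 mm high).
- About 10 N of sideways force was still on the wrist while pressing.
- I did not measure the bystanders' positions again. I saw no contact with them in the pictures.

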